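# Put the inspection light on charge, battery end down

## Task

The cordless inspection light has its battery in one end, but both ends look the same. Lift it by its blue swivel handle, see which end sinks, and lay it gently in the sloping charging cradle with the heavy battery end lowest, flat on both rests and fully home against the bottom stop. Let go of it, then push the red switch lever all the way over, away from its starting side, and leave the mug, circuit board and solder reel where they are.

Things in the scene. Friction and masses are not known exactly. Their poses are not given: they have to be found in the camera images.
- light_center (a point): Centre of the loose light's body, 16 mm above its underside: grey bar 180 long (x) x 40 wide (y) x 32 mm high (z), rubber ends, both ends alike. About 0.5 kg, 0.3 kg of it a battery hidden in the +x or the -x end, 60 mm from the middle; which end changes from start to start. Starts flat on the table.
- handle_grip (a point): Centre of the blue grip block of the swivel handle: 18 mm along the light x 44 across x 34 high, 60 mm above light_center when upright. A steel yoke (54 mm wide outside) carries it on a pivot through light_center along the light's y. Grip across the 18 mm, fingers closing along the light's x; 27 mm of space under the block.
- handle (a joint): Handle's swivel angle on the light, rad, -0.2 to 0.2 between stops; 0 = square, positive = handle top leans to the light's +x end. Slight friction holds it when free. When the light hangs from the handle it swings till it meets a stop: +0.2 means the -x end has sunk (is heavy), -0.2 that the +x end has.
- tray: Sloping tray of the fixed white cradle. Origin: its middle, on the plane of the rests, 90 mm above the table. x up the slope (38 deg, low end towards the robot), y across, z square to it. Light lies along x between guides 48 mm apart, 24 high, at |x| 52 to 78 mm. Bottom stop's face x = -90 mm, 24 high: light home = light_center at (0, 0, 16 mm). Friction can hold the light short of the stop.
- lower_rest: Brass rest at the low end of the tray, top face centred at tray x = -65 mm, 22 x 48 mm. Carries most of the weight when the heavy end is lowest.
- upper_rest: Black rubber rest at the high end of the tray, top face centred at tray x = +65 mm, 22 x 48 mm. Carries little when the heavy end is lowest.
- switch (a joint): Angle of the red toggle lever beside the tray (its +y side), rad: 0 = leaning to the low side of the cradle (towards the robot), 1.0 = fully over the other way (up-slope side, away from the robot), on. It stays where it is left.
- switch_tip (a point): Tip of the 80 mm red lever. It swings in the upright plane through the cradle's up-slope direction, about a pivot 80 mm from the tip.
- light: The same light; origin at the middle of its underside, axes as light_center.
- mug: Bystander: closed steel travel mug, 78 mm across, 165 mm high; origin under its centre.
- board: Bystander: loose green circuit board 100 x 75 mm, up to 12 mm high with its parts; origin under its centre.
- reel: Bystander: orange and steel solder reel standing on its flange, 64 mm across, 44 mm high; origin under its centre.
Things that resemble listed ones, but are neither listed nor needed, are in the scene too. What is shaped like the light but yellow is not meant.

How it is judged:
On the way, in this order (a step that is already met when the one before it is completed fails the run):
1. the light is lifted clear of the table, so that the heavy end sinks (height (world z) of light_center above 0.055 m and (value of joint handle above 0.13 rad or value of joint handle below -0.13 rad) and contact force between light and cradle below 0.05 N), for 0.2 s.
2. the light lies home in the cradle, heavy end lowest, and is let go (x of light_center in the frame of tray between -0.006 and 0.006 m and y of light_center in the frame of tray between -0.008 and 0.008 m and z of light_center in the frame of tray between 0.01 and 0.021 m and angle between the x axis of light_center and the x axis of tray, either way round below 0.12 rad and angle between the z axis of light_center and the z axis of tray, either way round below 0.08 rad and contact force between light and upper_rest below 1.5 N and contact force between light and lower_rest above 1.5 N and contact force between the fingers and light below 0.1 N), for 0.2 s.
3. the lever is pushed over (value of joint switch above 0.9 rad), for 0.1 s.
At the end, for the whole second after the job is handed in: Light at rest and released in the tray, centre within 6 mm of home along the slope and 8 mm across, flat (4.6 deg) and along it (7 deg); battery end lowest: upper rest carries under 1.5 N, lower rest over 1.5 N. Lever beyond 0.9 rad (all of step 2 and value of joint switch above 0.9 rad and linear speed of light below 0.02 m/s and angular speed of light below 0.1 rad/s); the robot touches nothing.
It fails at once if the mug is displaced by more than 30 mm (distance of mug from where it was at the start of the episode above 0.03 m).
It fails at once if the board is displaced by more than 30 mm (distance of board from where it was at the start of the episode above 0.03 m).
It fails at once if the reel is displaced by more than 30 mm (distance of reel from where it was at the start of the episode above 0.03 m).
It fails at once if the light is let go in the air, 1 cm or more above where it rests (contact force between the fingers and light below 0.01 N and contact force between light and anything else below 0.01 N and height (world z) of light_center above 0.05 m and z of light_center in the frame of tray above 0.026 m).
It fails at once if the light strikes or is forced against the cradle with more than 80 N (contact force between light and cradle above 80 N).
It also fails if it takes over 58 s, if anything falls off the work surface, if the arm or the gripper's body presses on something with over 40 N, if the wrist force passes 120 N, or if a joint passes its speed limit or range.

## Robot

A 7-joint arm with a two-finger parallel gripper is mounted at the origin on the work surface. World frame = base frame: x ahead of the robot, y to its left, z up, the work surface at z = 0. Lengths are in m, angles in rad, forces in N, time in s.
With the tool pointing down it reaches from about 0.4 to 0.9 m from the base axis. Payload 5.6 kg.
Tool frame: the origin (TCP) lies between the finger pads; the fingertips stand ahead of it and the grasp point (between the pads) lies 8 mm behind it (tcp_to_tips is the z of the fingertips in the tool frame, in m); z points along the fingers, y is the direction in which the jaws open and shut (so a half turn about z gives the same grasp; the last joint's range is limited). The gripper opens to 92 mm and grips with 3 to 60 N. Pads are 20 mm wide; open, the fingers measure 128 mm over their backs; the gripper's body (75 mm by 189 mm) begins 69 mm behind the grasp point.
Start: joints at [-1.154, 0.468, -0.012, 1.603, 0.006, 1.071, -0.056], TCP at [0.288, 0.582, 0.226] pointing down, gripper open.
Joint ranges: [-2.53, 2.53], [-0.31, 2.02], [-1.57, 1.55], [0.28, 2.44], [-1.29, 4.43], [0.15, 1.84], [-2.92, 2.92]. Speed limits (rad/s): [2.57, 2.57, 3.14, 3.14, 3.14, 3.14, 3.14].

## Interface

Orientations are given as a 3x3 rotation matrix whose columns are the frame's x, y, z axes.
In Python, from station import state, snapshot, close_job, tcp_to_tips gives the robot as it stands.
- The arm moves only by the shell command python3 -m handwheel 'ROWS' [FORCE]. ROWS is JSON, a list of rows, each a list of 7 numbers: the turn, a rotation vector about the tool's x, y, z in rad, then the shift along the tool's x, y, z in cm, then the opening, from -1 (shut) to 1 (fully open). In form: [[ax, ay, az, x, y, z, jaw], ...]. A call has 1 to 5 rows; each row shifts and turns the commanded pose from where the row before left it, along the tool's axes as they then stand; what a row does not reach is not made up. A row lasts 1/10 s, in which the tool goes at most 50 mm and 8.59 degrees, less where a joint would pass 70% of its speed; a pose out of reach is approached as far as the arm can. A call is refused whole if a number of a shift passes 5 or a number of a turn 0.15, either way. A call with a gripper value outside its range is refused whole. The fingers move at their own pace and stop on an object; FORCE is the grip in N (left out, the last holds). Time passes only in rows, so rows that do not move let the fingers close. It gives the time, the measured TCP pose, the force and the opening at its end, in the units of the state.
- state(): the state, without advancing time (a new reading comes with each control period).
- snapshot(name): name is "side" or "top"; returns a dict with "image" (400x640x3 uint8, red, green, blue), "intrinsics" (3x3 intrinsics, pixels), "T" (4x4, takes a point from camera to world coordinates). Camera axes: x right, y down, z forward; pixel columns grow to the right and rows downward; lengths in m; the calibration is good to about 2 mm. A picture is of the moment at which its call begins. There is no depth.
- close_job(): hands the job in, once; it reports no verdict.
The state is a dict: "time": time; "joint_pos": joint angles; "qvel": joint speeds; "joint_torque": joint torques, N m; "position": TCP position; "tcp_rot": TCP orientation; "wrist_force": force on the tool from outside, world axes, zero at the start; "wrist_torque": the same for the moment, N m; "opening": finger opening in m.
Only numpy, scipy, OpenCV 4.12 (cv2) and the standard library are available. Lean on these libraries where they do the work, as an engineer would, in place of code of your own. Each camera call takes 0.05 s, during which the arm holds its last target.

## Working session

There is one attempt and no reset: what is moved stays moved. The work goes in short steps, Python scripts to look and compute and a shell command to move; the robot and the scene stay as the last step left them, time stands still between calls to the robot, and variables do not carry over. Pictures are saved under pics/ and viewed, and the job is handed in when it is done.

```bash
ls; mkdir -p pics; python3 - <<'E'
from station import *
import cv2
print(state(), tcp_to_tips)
for n in("side","top"):
    s=snapshot(n); cv2.imwrite(f"pics/{n}0.png",s["image"][:,:,::-1]); print(n,s["intrinsics"].tolist(),s["T"].round(4).tolist())
E
```

```text
pics
{'time': 0.0, 'joint_pos': array([-1.15401187,  0.46837416, -0.01157304,  1.60359436,  0.00599263,
        1.07136941, -0.05629737]), 'qvel': array([-8.83573209e-04,  4.61133761e-04, -2.42588754e-06, -1.49956496e-03,
        4.50629722e-04, -4.12464093e-04, -1.20163001e-03]), 'joint_torque': array([ 1.69800633e-04, -5.20591271e+01, -1.27026145e-02, -2.43750930e+01,
       -5.66950603e-02,  1.71495974e-02,  1.59949905e-04]), 'position': array([0.28827613, 0.58197417, 0.22465437]), 'tcp_rot': array([[-8.96107548e-01,  4.43836511e-01, -6.43020120e-04],
       [ 4.43836958e-01,  8.96106154e-01, -1.58568426e-03],
       [-1.27570282e-04, -1.70633973e-03, -9.99998536e-01]]), 'wrist_force': array([-0.96450656,  0.15251559, -0.88449045]), 'wrist_torque': array([ 0.00384338,  0.03461715, -0.04988773]), 'opening': 0.09231901847327424} 0.011
side [[502.39842185446605, 0.0, 322.96725025725016], [0.0, 502.39842185446605, 207.29027605361063], [0.0, 0.0, 1.0]] [[0.8907, -0.2822, 0.3565, 0.1311], [-0.4547, -0.5454, 0.7041, -0.9472], [-0.0043, -0.7892, -0.6141, 0.9105], [0.0, 0.0, 0.0, 1.0]]
top [[409.7538703551398, 0.0, 323.34486346394067], [0.0, 409.7538703551398, 197.70647745480423], [0.0, 0.0, 1.0]] [[0.0241, -0.9842, 0.1755, 0.4358], [-0.9997, -0.0228, 0.0097, -0.0284], [-0.0055, -0.1757, -0.9844, 1.0073], [0.0, 0.0, 0.0, 1.0]]
```

View pics/side0.png

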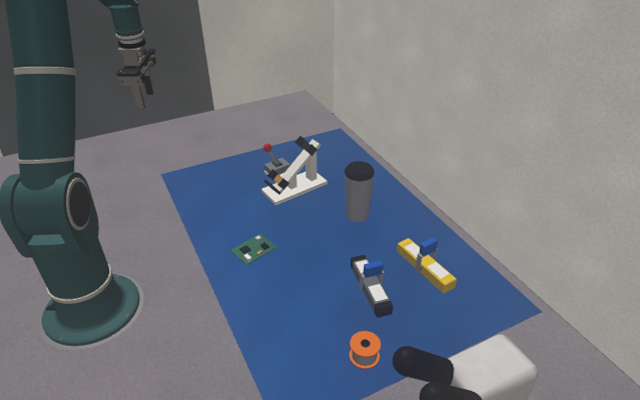

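View pics/top0.png

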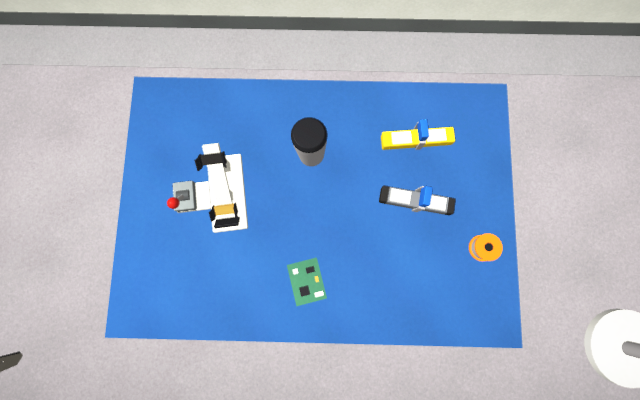

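The top view shows the light candidates: grey bar with black ends at (418,200) and yellow bar at (418,136). The grey one fits, since yellow is excluded. I'll confirm it in an enlarged crop and measure.

```bash
cat > h.py <<'E'
import numpy as np, cv2
from station import *
def ray(s,u,v):
    K=s["intrinsics"];T=s["T"]
    d=T[:3,:3]@np.linalg.inv(K)@np.array([u,v,1.]); return T[:3,3],d
def onz(s,u,v,z):
    o,d=ray(s,u,v); return o+d*(z-o[2])/d[2]
def proj(s,P):
    T=s["T"];p=T[:3,:3].T@(np.array(P)-T[:3,3]);q=s["intrinsics"]@p;return q[:2]/q[2]
def tri(s1,p1,s2,p2):
    o1,d1=ray(s1,*p1);o2,d2=ray(s2,*p2)
    t=np.linalg.lstsq(np.c_[d1,-d2],o2-o1,rcond=None)[0]
    a,b=o1+d1*t[0],o2+d2*t[1];return (a+b)/2,np.linalg.norm(a-b)
def crop(s,name,x0,y0,w,h,k):
    im=cv2.resize(s["image"][y0:y0+h,x0:x0+w,::-1],None,fx=k,fy=k,interpolation=cv2.INTER_CUBIC)
    cv2.imwrite(f"pics/{name}.png",im)
def blobs(s,lo,hi,amin=15):
    hsv=cv2.cvtColor(s["image"],cv2.COLOR_RGB2HSV);m=cv2.inRange(hsv,np.array(lo),np.array(hi))
    n,l,st,c=cv2.connectedComponentsWithStats(m)
    return [(st[i].tolist(),c[i].round(1).tolist()) for i in range(1,n) if st[i][4]>=amin],m
E
python3 - <<'E'
from h import *
t=snapshot("top");s=snapshot("side")
crop(t,"c_top_light",360,110,160,110,5)
crop(s,"c_side_light",330,220,140,110,5)
crop(t,"c_top_cr",150,130,110,115,5)
crop(s,"c_side_cr",245,125,100,85,7)
for n,q in(("top",t),("side",s)):
    print(n,"red",blobs(q,(0,150,90),(5,255,255),8)[0],"brass",blobs(q,(10,120,100),(22,255,255),8)[0])
E
```

```text
top red [([168, 198, 11, 10, 89], [172.8, 202.6])] brass [([213, 204, 22, 11, 178], [223.7, 209.1]), ([469, 233, 34, 28, 653], [486.0, 246.9])]
side red [] brass [([274, 175, 8, 8, 37], [277.6, 178.5]), ([398, 245, 19, 22, 102], [406.6, 255.9]), ([257, 251, 5, 3, 10], [258.8, 252.0]), ([421, 266, 34, 27, 153], [437.2, 281.2]), ([350, 331, 30, 37, 619], [364.8, 346.2])]
```

```bash
python3 -c "
import cv2,numpy as np
a=cv2.imread('pics/c_top_light.png');b=cv2.imread('pics/c_side_light.png')
print(a.shape,b.shape)"
```

```text
(550, 800, 3) (550, 700, 3)
```

View pics/c_top_light.png

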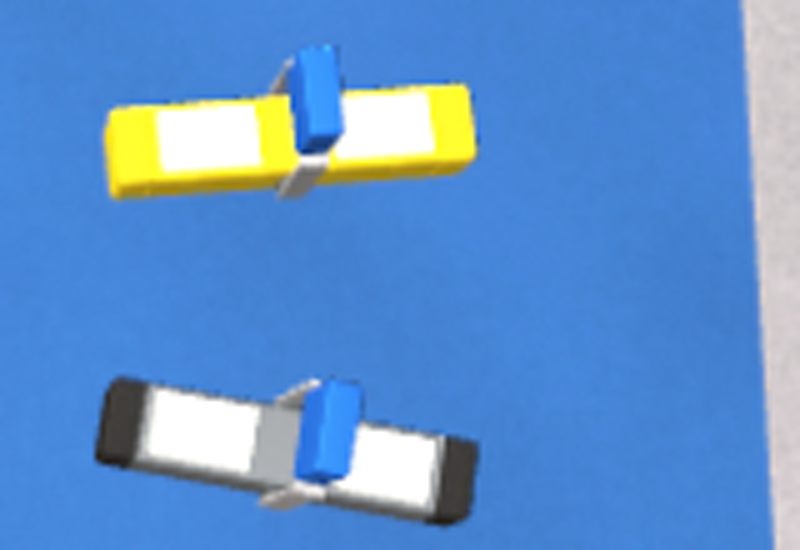

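View pics/c_side_light.png

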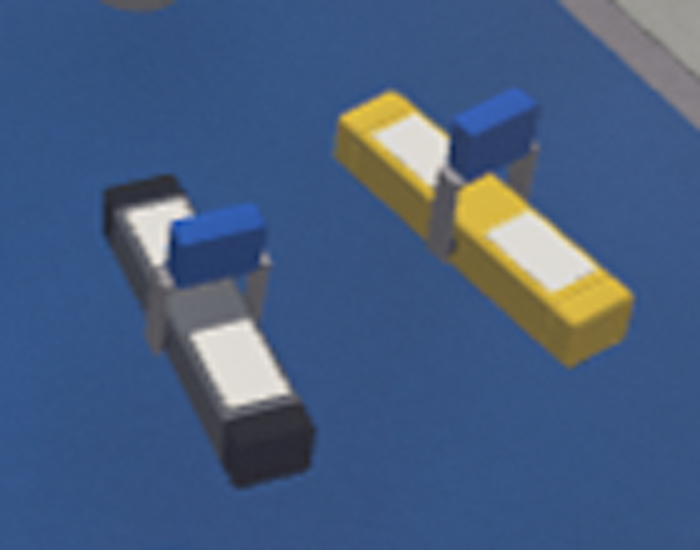

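View pics/c_top_cr.png

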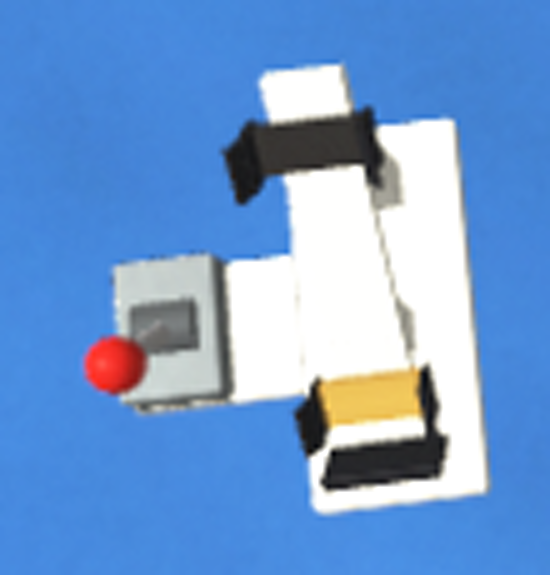

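View pics/c_side_cr.png

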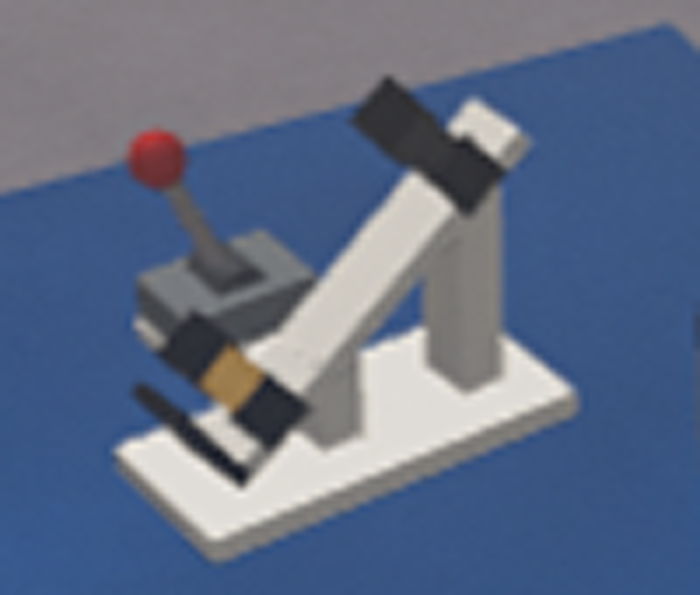

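The crop confirms that the grey bar with black ends and the blue upright handle, at top (418,200), is the light. The cradle's brass rest is at top (224,209), the red knob at top (173,203), and the upper rest near (212,159). Next I'll measure poses.

```bash
python3 - <<'E'
from h import *
t=snapshot("top");s=snapshot("side")
C=lambda x,y:(360+x/5,110+y/5)
R=lambda x,y:(150+x/5,130+y/5)
S=lambda x,y:(330+x/5,220+y/5)
Q=lambda x,y:(245+x/7,125+y/7)
# light
l=onz(t,*C(145,422),.032);r=onz(t,*C(437,473),.032)
c=(l+r)/2;d=l-r;print("light c top",c,"len",np.linalg.norm(d),"yaw",np.degrees(np.arctan2(d[1],d[0])))
# corners ends
for p in[(120,377),(478,440),(100,458),(465,520)]:print(onz(t,*C(*p),.032).round(4))
# side-view labels outer edges: far (118..178), near
a=onz(s,*S(152,205),.032);b=onz(s,*S(258,405),.032);print("side",(a+b)/2,np.degrees(np.arctan2((a-b)[1],(a-b)[0])))
# grip block
print("grip",tri(t,C(331,432),s,S(218,245)))
print("grip top corners", [onz(t,*C(*p),.093).round(4) for p in[(325,380),(362,383)]])
# cradle
B=[onz(t,*R(*p),.05) for p in[(315,383),(418,370),(428,418),(325,430)]]
print("brass",np.mean(B,0),[b.round(4) for b in B]); e=B[0]-B[1];print("across yaw-90",np.degrees(np.arctan2(e[1],e[0]))-90)
print("brass tri",tri(t,(223.7,209.1),s,Q(231,378)), tri(t,(223.7,209.1),s,(277.6,178.5)))
p=[onz(t,*R(*q),.015) for q in[(455,120),(488,492),(315,512)]]
e=p[0]-p[1];print("plate",[x.round(4) for x in p],np.degrees(np.arctan2(e[1],e[0])));e=p[2]-p[1];print(np.degrees(np.arctan2(e[1],e[0]))-90)
print("slab end L",tri(t,R(260,75),s,Q(472,95)),"R",tri(t,R(345,65),s,Q(530,140)))
print("red",tri(t,(172.8,202.6),s,Q(157,158)))
print("lever base",tri(t,R(163,325),s,Q(225,278)))
print("box corners L-up",tri(t,R(115,267),s,Q(265,232)),"R-up",tri(t,R(220,255),s,Q(318,280)))
E
```

```text
light c top [ 0.61060042 -0.24758642  0.032     ] len 0.14194960091848177 yaw 81.19263238521205
[ 0.6434 -0.1654  0.032 ]
[ 0.6163 -0.3379  0.032 ]
[ 0.6033 -0.1557  0.032 ]
[ 0.5772 -0.3305  0.032 ]
side [ 0.61300596 -0.24582753  0.032     ] 80.22299998201383
grip (array([ 0.61085194, -0.25609536,  0.07908919]), np.float64(0.002203519473901831))
grip top corners [array([ 0.6312, -0.25  ,  0.093 ]), array([ 0.6302, -0.2668,  0.093 ])]
brass [0.571436   0.21429093 0.05      ] [array([0.579 , 0.2416, 0.05  ]), array([0.5864, 0.1932, 0.05  ]), array([0.5636, 0.187 , 0.05  ]), array([0.5567, 0.2353, 0.05  ])]
across yaw-90 8.645202776966585
brass tri (array([0.57108266, 0.21442004, 0.05750324]), np.float64(0.0031031841314997158)) (array([0.57026732, 0.21394149, 0.0599449 ]), np.float64(0.004072983590554994))
plate [array([0.7193, 0.1907, 0.015 ]), array([0.5327, 0.1635, 0.015 ]), array([0.521, 0.247, 0.015])] 8.287389561098696
7.9792322135826765
slab end L (array([0.70199257, 0.24950195, 0.14220099]), np.float64(0.0009496157006973584)) R (array([0.71058084, 0.21379002, 0.13595111]), np.float64(0.003429472070084663))
red (array([0.57839426, 0.31427035, 0.11029874]), np.float64(0.0031215166912940645))
lever base (array([0.6090733 , 0.32124676, 0.03466941]), np.float64(0.0023354484815259627))
box corners L-up (array([0.6380963 , 0.34577435, 0.0368712 ]), np.float64(0.0052193191946917575)) R-up (array([0.64372935, 0.29517332, 0.0381894 ]), np.float64(0.002693979695679775))
```

Measured: light centre about (0.611,-0.247) with its axis at about 81°, grip block about (0.611,-0.256), so the handle leans slightly towards -y. The tray origin is about (0.622,0.222) with yaw 8.2°. I'll travel over to the light first.

```bash
W="python3 -m handwheel"
for i in 1 2 3; do :; done
python3 -m handwheel '[[0,0,0,-3.67,-3.38,0,1],[0,0,0,-3.67,-3.38,0,1],[0,0,0,-3.67,-3.38,0,1],[0,0,0,-3.67,-3.38,0,1],[0,0,0,-3.67,-3.38,0,1]]' 30
python3 -m handwheel '[[0,0,0,-3.67,-3.38,0,1],[0,0,0,-3.67,-3.38,0,1],[0,0,0,-3.67,-3.38,0,1],[0,0,0,-3.67,-3.38,0,1],[0,0,0,-3.67,-3.38,0,1]]'
python3 -m handwheel '[[0,0,0,-3.67,-3.38,0,1],[0,0,0,-3.67,-3.38,0,1],[0,0,0,-3.67,-3.38,0,1],[0,0,0,-3.67,-3.38,0,1],[0,0,0,-3.67,-3.38,0,1]]'
python3 -m handwheel '[[0,0,0,-3.67,-3.38,0,1],[0,0,0,-3.67,-3.38,0,1],[0,0,0,-3.67,-3.38,0,1]]'
```

```text
time: 0.8
position: [0.3784, 0.3477, 0.2258]
tcp_rot: [[-0.896, 0.444, 0.0], [0.444, 0.896, 0.0], [-0.0, 0.001, -1.0]]
wrist_force: [1.4, 0.5, 0.0]
opening: 0.0919
time: 1.3
position: [0.4678, 0.1148, 0.226]
tcp_rot: [[-0.896, 0.444, 0.001], [0.444, 0.896, 0.001], [-0.001, 0.001, -1.0]]
wrist_force: [1.4, -0.1, 0.9]
opening: 0.0919
time: 1.8
position: [0.5573, -0.118, 0.2258]
tcp_rot: [[-0.896, 0.444, 0.001], [0.444, 0.896, 0.0], [-0.0, 0.0, -1.0]]
wrist_force: [0.8, 0.6, 0.7]
opening: 0.0917
time: 2.1
position: [0.611, -0.2576, 0.2256]
tcp_rot: [[-0.896, 0.443, 0.0], [0.443, 0.896, 0.0], [-0.0, 0.0, -1.0]]
wrist_force: [1.1, 1.1, 1.1]
opening: 0.0917
```

```bash

python3 -m handwheel '[[0,0,-0.15,0,0,0,1],[0,0,-0.15,0,0,0,1],[0,0,0,0,0,4,1],[0,0,0,0,0,4,1],[0,0,0,0,0,2,1]]'
python3 - <<'E'
from h import *
print(state()["joint_pos"])
t=snapshot("top");s=snapshot("side")
crop(t,"d_top",360,130,130,100,6);crop(s,"d_side",310,190,130,110,6)
E
```

```text
time: 2.6
position: [0.6086, -0.255, 0.1221]
tcp_rot: [[-0.987, 0.159, -0.004], [0.159, 0.987, 0.002], [0.004, 0.001, -1.0]]
wrist_force: [-0.7, -0.2, -0.3]
opening: 0.092
[ 0.13254591  0.60627648  0.30113548  1.66794624 -0.21670855  0.90495201
  1.92933882]
```

View pics/d_side.png

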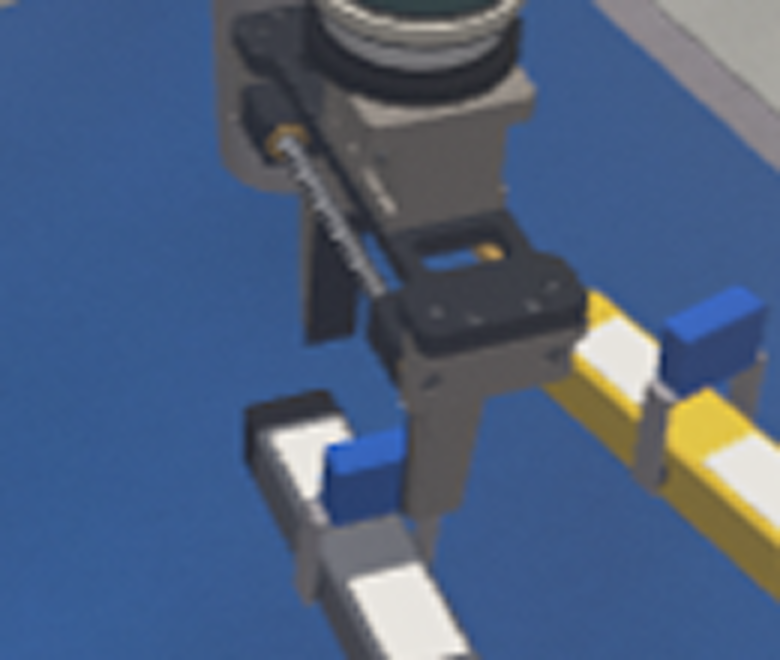

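The crop shows the open fingers straddling the blue block at about (365,480) in the crop, clear of the yellow lookalike. I'll go down, close and lift.

```bash

python3 -m handwheel '[[0,0,0,0,0,3,1],[0,0,0,0,0,2.4,1],[0,0,0,0,0,0,1],[0,0,0,0,0,0,-1],[0,0,0,0,0,0,-1]]' 30
python3 -m handwheel '[[0,0,0,0,0,0,-1],[0,0,0,0,0,0,-1],[0,0,0,0,0,0,-1],[0,0,0,0,0,0,-1]]'
```

```text
time: 3.2
position: [0.6118, -0.2566, 0.0739]
tcp_rot: [[-0.987, 0.159, 0.003], [0.159, 0.987, -0.001], [-0.003, -0.001, -1.0]]
wrist_force: [0.6, 0.4, -0.4]
opening: 0.078
time: 3.6
position: [0.6106, -0.2559, 0.0719]
tcp_rot: [[-0.987, 0.159, 0.0], [0.159, 0.987, -0.0], [-0.0, -0.0, -1.0]]
wrist_force: [-0.2, 0.7, -0.3]
opening: 0.0461
```

```bash

python3 -m handwheel '[[0,0,0,0,0,0,-1],[0,0,0,0,0,0,-1],[0,0,0,0,0,0,-1],[0,0,0,0,0,0,-1],[0,0,0,0,0,0,-1]]'
python3 -m handwheel '[[0,0,0,0,0,0,-1],[0,0,0,0,0,0,-1]]'
```

```text
time: 4.1
position: [0.611, -0.2542, 0.0717]
tcp_rot: [[-0.987, 0.158, 0.0], [0.158, 0.987, 0.002], [-0.0, 0.002, -1.0]]
wrist_force: [0.3, 4.2, 2.9]
opening: 0.018
time: 4.3
position: [0.611, -0.2544, 0.0717]
tcp_rot: [[-0.987, 0.158, 0.0], [0.158, 0.987, 0.002], [-0.0, 0.002, -1.0]]
wrist_force: [-0.7, 4.7, 3.0]
opening: 0.0179
```

Gripped: the opening is 18 mm. I'll lift 13 cm.

```bash

python3 -m handwheel '[[0,0,0,0,0,-1,-1],[0,0,0,0,0,-3,-1],[0,0,0,0,0,-3,-1],[0,0,0,0,0,-3,-1],[0,0,0,0,0,-3,-1]]'
python3 -m handwheel '[[0,0,0,0,0,0,-1],[0,0,0,0,0,0,-1],[0,0,0,0,0,0,-1],[0,0,0,0,0,0,-1]]'
python3 - <<'E'
from h import *
t=snapshot("top");s=snapshot("side")
crop(t,"e_top",350,120,150,110,5);crop(s,"e_side",300,160,150,120,5)
E
```

```text
time: 4.8
position: [0.6088, -0.2576, 0.2021]
tcp_rot: [[-0.987, 0.161, -0.002], [0.161, 0.987, -0.002], [0.002, -0.002, -1.0]]
wrist_force: [0.3, -0.3, -3.9]
opening: 0.018
time: 5.2
position: [0.6092, -0.2556, 0.1992]
tcp_rot: [[-0.987, 0.159, -0.004], [0.159, 0.987, 0.001], [0.004, 0.0, -1.0]]
wrist_force: [-0.9, 0.1, -4.8]
opening: 0.0176
```

View pics/e_side.png

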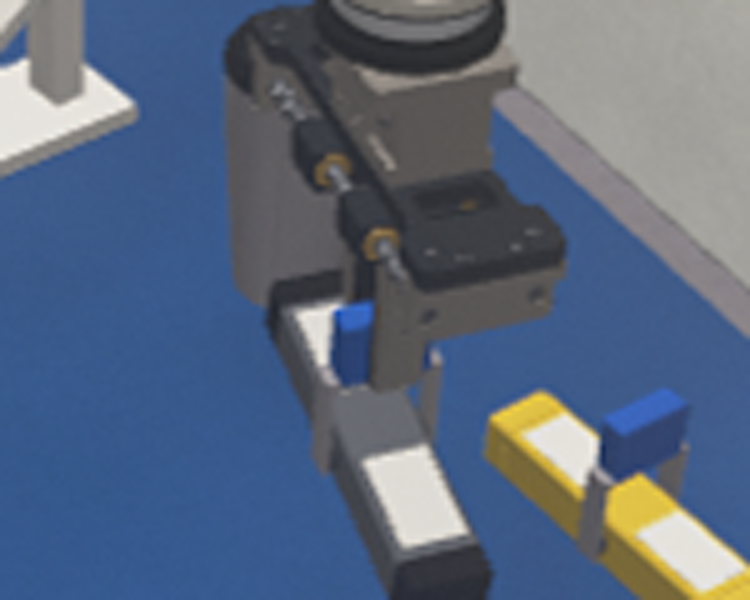

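View pics/e_top.png

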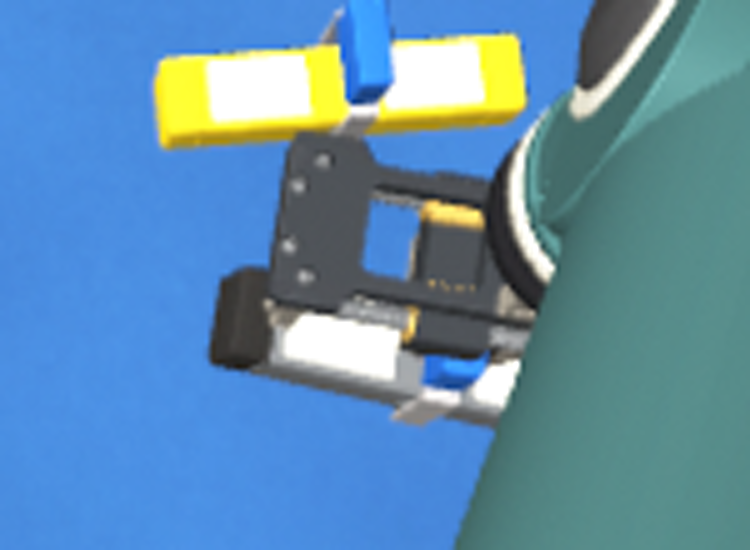

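```bash
python3 - <<'E'
from h import *
s=snapshot("side")
c=np.array([.6092,-.2556,.1435]);a=np.array([.159,.987,0]);lat=np.array([.987,-.159,0])
for th in(.2,0,-.2):
    ax=np.cos(th)*a+np.sin(th)*np.array([0,0,1]);n=-np.sin(th)*a+np.cos(th)*np.array([0,0,1])
    out=[]
    for L in(.09,.07,-.07,-.09):
        out.append(((proj(s,c+L*ax+.016*n)-(300,160))*5).round(0).tolist())
    print(th,out)
E
```

```text
0.2 [[304.0, 273.0], [320.0, 305.0], [435.0, 549.0], [453.0, 587.0]]
0 [[299.0, 296.0], [315.0, 322.0], [436.0, 522.0], [455.0, 554.0]]
-0.2 [[296.0, 324.0], [312.0, 343.0], [434.0, 492.0], [453.0, 516.0]]
```

Projection settles it: the far (+y) end's top edge is seen at about (308,275) and the near label edge at about (435,543), which match the +0.2 row. So the -y end has sunk and is the heavy one. My grip has tool y towards the light end, so it turns straight into the cradle. First I'll refine the cradle measurement.

```bash
python3 - <<'E'
from h import *
t=snapshot("top");s=snapshot("side")
im=cv2.hconcat([cv2.resize(t["image"][190:240,200:250,::-1],(500,500),interpolation=cv2.INTER_CUBIC)])
cv2.imwrite("pics/f1.png",im)
cv2.imwrite("pics/f2.png",cv2.resize(t["image"][140:190,190:240,::-1],(500,500),interpolation=cv2.INTER_CUBIC))
o=np.array([.622,.2216,.09]);y=np.radians(8.2);u=np.array([np.cos(y),np.sin(y),0]);k=np.radians(38)
X=np.cos(k)*u+np.array([0,0,np.sin(k)]);Y=np.array([-np.sin(y),np.cos(y),0]);Z=np.cross(X,Y)
P=lambda a,b,c:o+a*X+b*Y+c*Z
for n,pts in dict(brass=[(-.054,.024,0),(-.054,-.024,0),(-.076,-.024,0),(-.076,.024,0)],guideTopLowY=[(-.052,-.024,.024),(-.078,-.024,.024)],guideTopHiY=[(-.052,.024,.024),(-.078,.024,.024)],stop=[(-.09,.024,.024),(-.09,-.024,.024)]).items():
    print(n,[((proj(t,P(*q))-(200,190))*10).round(0).tolist() for q in pts])
for n,pts in dict(rest=[(.076,.024,0),(.076,-.024,0),(.054,-.024,0),(.054,.024,0)],gL=[(.052,-.024,.024),(.078,-.024,.024)],gH=[(.052,.024,.024),(.078,.024,.024)]).items():
    print(n,[((proj(t,P(*q))-(190,140))*10).round(0).tolist() for q in pts])
E
```

```text
brass [[131.0, 173.0], [335.0, 148.0], [353.0, 229.0], [152.0, 253.0]]
guideTopLowY [[320.0, 191.0], [343.0, 288.0]]
guideTopHiY [[112.0, 216.0], [137.0, 312.0]]
stop [[148.0, 356.0], [353.0, 331.0]]
rest [[100.0, 160.0], [317.0, 135.0], [338.0, 227.0], [123.0, 252.0]]
gL [[324.0, 278.0], [298.0, 168.0]]
gH [[104.0, 304.0], [76.0, 194.0]]
```

View pics/f1.png

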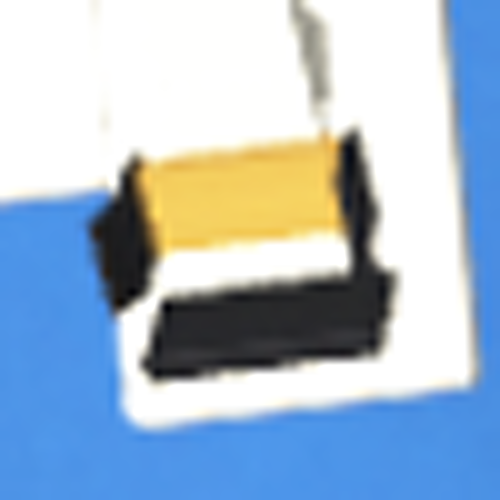

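View pics/f2.png

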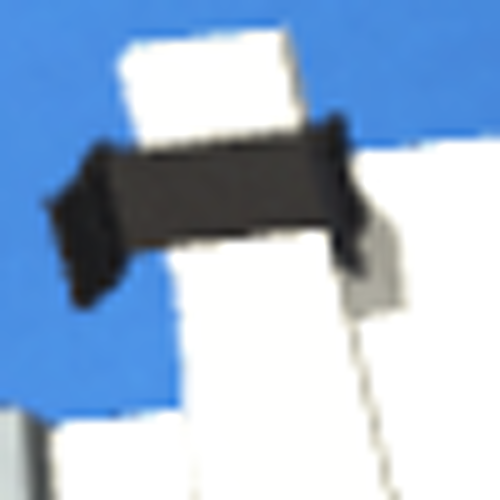

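```bash
cat >> h.py <<'E'
O=np.array([.6225,.221,.09]);YW=np.radians(8.2);U=np.array([np.cos(YW),np.sin(YW),0]);K38=np.radians(38)
TX=np.cos(K38)*U+np.array([0,0,np.sin(K38)]);TY=np.array([-np.sin(YW),np.cos(YW),0]);TZ=np.cross(TX,TY)
def target(x,z,lean=.2,y=0.):
    a=K38-lean; h=-np.sin(a)*U+np.array([0,0,np.cos(a)])
    tcp=O+x*TX+y*TY+(z+.016)*TZ+.0557*h
    zz=-h;yy=np.cos(a)*U+np.array([0,0,np.sin(a)]);R=np.c_[np.cross(yy,zz),yy,zz]
    return tcp,R
def delta(tcp,R):
    from scipy.spatial.transform import Rotation as Ro
    s=state();p=s["position"];r=s["tcp_rot"]
    print("pos",p.round(4),"shift cm tool",(100*r.T@(tcp-p)).round(2),"rotvec tool",Ro.from_matrix(r.T@R).as_rotvec().round(3))
    print("world diff",(tcp-p).round(4),"F",s["wrist_force"].round(1),"op",round(s["opening"],4))
E
python3 - <<'E'
from h import *
for a in((0,0),(.008,.06)):
    T,R=target(*a);print(T.round(4));delta(T,R)
t=snapshot("top");print("mug",onz(t,309,135,.165))
print(state()["joint_pos"].round(2))
E
python3 -m handwheel '[[0,0,0.15,0,0,-3,-1],[0,0,0.15,0,0,-3,-1],[0,0,0.15,0,0,-3,-1],[0,0,0.15,0,0,-3,-1],[0,0,0.15,0,0,-1,-1]]'
python3 -m handwheel '[[0,0,0.15,0,0,0,-1],[0,0,0.15,0,0,0,-1],[0,0,0.15,0,0,0,-1],[0,0,0.069,0,0,0,-1],[0,0,0,0,0,0,-1]]'
```

```text
[0.5881 0.216  0.1524]
pos [ 0.6102 -0.2559  0.2009] shift cm tool [ 9.69 46.24  4.86] rotvec tool [-0.4   -0.294  1.244]
world diff [-0.0221  0.4719 -0.0485] F [-0.4  0.3 -5.3] op 0.018
[0.5578 0.2117 0.2046]
pos [ 0.6102 -0.2559  0.2009] shift cm tool [12.62 45.32 -0.36] rotvec tool [-0.4   -0.294  1.244]
world diff [-0.0524  0.4675  0.0037] F [-0.4  0.3 -5.3] op 0.018
mug [0.72196812 0.0139264  0.165     ]
[ 0.11  0.52  0.33  1.61 -0.19  1.04  1.91]
time: 6.0
position: [0.6117, -0.2568, 0.3356]
tcp_rot: [[-0.609, 0.793, 0.006], [0.793, 0.609, -0.002], [-0.005, 0.003, -1.0]]
wrist_force: [0.3, -0.3, -5.0]
opening: 0.018
time: 6.5
position: [0.6106, -0.2557, 0.3316]
tcp_rot: [[-0.142, 0.99, 0.0], [0.99, 0.142, -0.0], [-0.0, 0.0, -1.0]]
wrist_force: [-0.2, -0.3, -5.4]
opening: 0.0174
```

```bash

python3 -m handwheel '[[0,0,0,3,0.14,0,-1],[0,0,0,4.7,0.14,0,-1],[0,0,0,4.7,0.14,0,-1],[0,0,0,4.7,0.14,0,-1],[0,0,0,4.7,0.14,0,-1]]'
python3 -m handwheel '[[0,0,0,4.7,0.14,0,-1],[0,0,0,4.7,0.14,0,-1],[0,0,0,4.7,0.14,0,-1],[0,0,0,4.7,0.14,0,-1],[0,0,0,4,0.14,0,-1]]'
python3 -m handwheel '[[0,0,0,2.3,0,0,-1],[-0.1,0,0,0,0,0,-1],[-0.1,0,0,0,0,0,-1],[-0.1,0,0,0,0,0,-1],[-0.1,0,0,0,0,0,-1]]'
python3 -m handwheel '[[-0.063,0,0,0,0,0,-1],[0,0,0,0,0,0,-1],[0,0,0,0,0,0,-1]]'
python3 - <<'E'
from h import *
delta(*target(.008,.06)); print(state()["joint_pos"].round(2))
t=snapshot("top");s=snapshot("side")
cv2.imwrite("pics/g_side.png",s["image"][:,:,::-1]);cv2.imwrite("pics/g_top.png",t["image"][:,:,::-1])
E
```

```text
time: 7.0
position: [0.5862, -0.0375, 0.3319]
tcp_rot: [[-0.143, 0.99, 0.001], [0.99, 0.143, 0.0], [-0.0, 0.001, -1.0]]
wrist_force: [1.0, 1.5, -4.6]
opening: 0.0178
time: 7.5
position: [0.5606, 0.1904, 0.332]
tcp_rot: [[-0.145, 0.989, 0.001], [0.989, 0.145, 0.001], [0.001, 0.001, -1.0]]
wrist_force: [0.5, -0.5, -4.5]
opening: 0.0179
time: 8.0
position: [0.5577, 0.2101, 0.332]
tcp_rot: [[-0.143, 0.91, 0.389], [0.99, 0.132, 0.056], [-0.0, 0.393, -0.92]]
wrist_force: [0.4, -1.6, -5.1]
opening: 0.0179
time: 8.3
position: [0.5578, 0.2102, 0.332]
tcp_rot: [[-0.142, 0.886, 0.441], [0.99, 0.127, 0.063], [-0.0, 0.446, -0.895]]
wrist_force: [-0.7, 1.4, -3.7]
opening: 0.018
pos [0.5578 0.2102 0.332 ] shift cm tool [ 0.15 -5.66 11.41] rotvec tool [-0.001  0.    -0.   ]
world diff [-0.      0.0015 -0.1274] F [-0.7  1.4 -3.7] op 0.018
[-0.94  0.05  0.46  1.99  0.21  0.69 -0.47]
```

View pics/g_side.png

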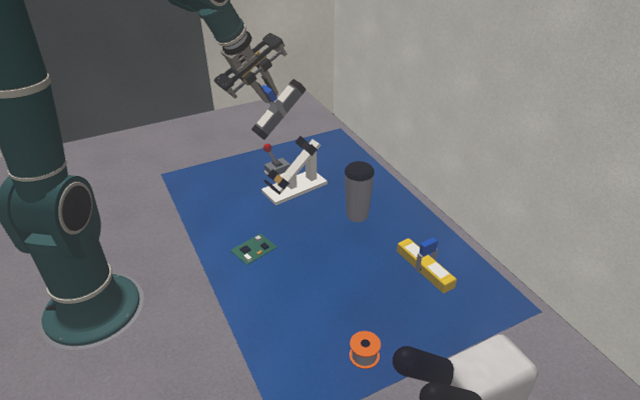

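The light now hangs at (278,108) in the side view, parallel to the tray above the cradle. I'll descend to 6 cm off the rests.

```bash

python3 -m handwheel '[[0,0,0,0.05,-1.42,2.85,-1],[0,0,0,0.05,-1.42,2.85,-1],[0,0,0,0.05,-1.42,2.85,-1],[0,0,0,0,-1.4,2.85,-1],[0,0,0,0,0,0,-1]]'
python3 - <<'E'
from h import *
delta(*target(.008,.06));delta(*target(.008,.02))
t=snapshot("top");s=snapshot("side")
crop(t,"h_top",150,130,110,115,5);crop(s,"h_side",235,85,110,120,5)
E
```

```text
time: 8.9
position: [0.5559, 0.2101, 0.1996]
tcp_rot: [[-0.141, 0.889, 0.435], [0.99, 0.129, 0.057], [-0.006, 0.439, -0.899]]
wrist_force: [-0.9, 0.5, -4.8]
opening: 0.0179
pos [0.5559 0.2101 0.1996] shift cm tool [ 0.13  0.41 -0.36] rotvec tool [-0.009  0.006  0.001]
world diff [0.0018 0.0016 0.0051] F [-0.9  0.5 -4.8] op 0.0179
pos [0.5559 0.2101 0.1996] shift cm tool [0.15 1.24 3.55] rotvec tool [-0.009  0.006  0.001]
world diff [ 0.0262  0.0051 -0.0265] F [-0.9  0.5 -4.8] op 0.0179
```

View pics/h_side.png

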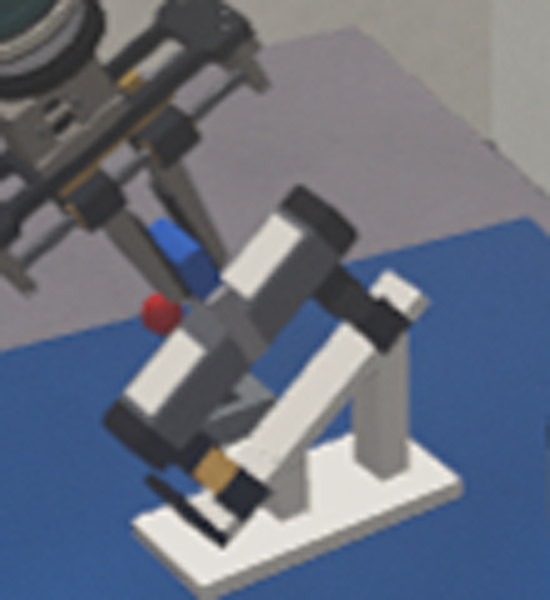

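View pics/h_top.png

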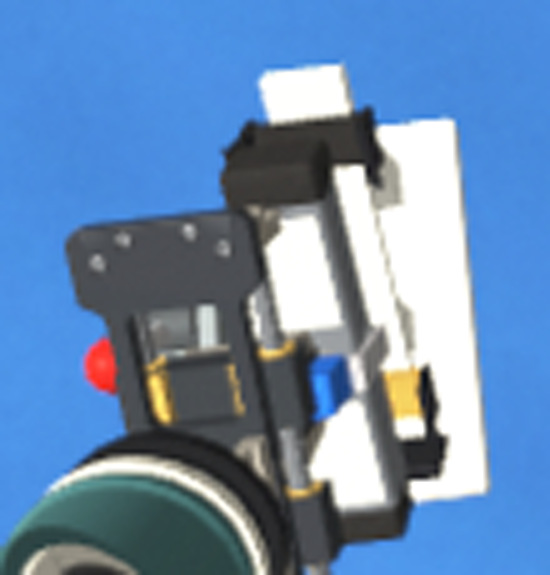

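```bash
python3 - <<'E'
from h import *
t=snapshot("top");s=snapshot("side")
st=state();R=st["tcp_rot"];p=st["position"]
c=p+R[:,2]*.0557
# light axes: tool y rotated by +.2 toward up
ax=np.cos(.2)*R[:,1]-np.sin(.2)*R[:,2];lat=R[:,0];n=np.cross(ax,lat)
print("light c in tray",[(c-O)@v for v in(TX,TY,TZ)],"axis z",np.degrees(np.arcsin(ax[2])))
for L in(.09,.07,-.07,-.09):
  for y in(.02,-.02):
    P=c+L*ax+y*lat+.016*n
    print(L,y,"top",((proj(t,P)-(150,130))*5).round(),"side",((proj(s,P)-(235,85))*5).round())
E
```

```text
light c in tray [np.float64(0.010959995716424283), np.float64(0.0005058726456542541), np.float64(0.0761548976125182)] axis z 38.17780154636106
0.09 0.02 top [200. 157.] side [294. 171.]
0.09 -0.02 top [301. 145.] side [332. 198.]
0.07 0.02 top [212. 203.] side [272. 197.]
0.07 -0.02 top [312. 191.] side [309. 225.]
-0.07 0.02 top [292. 497.] side [116. 385.]
-0.07 -0.02 top [384. 487.] side [151. 416.]
-0.09 0.02 top [302. 536.] side [ 94. 412.]
-0.09 -0.02 top [393. 525.] side [129. 444.]
```

```bash
python3 - <<'E'
from h import *
t=snapshot("top");s=snapshot("side")
st=state();R=st["tcp_rot"];p=st["position"]
c=p+R[:,2]*.0557
ax=np.cos(.2)*R[:,1]-np.sin(.2)*R[:,2];lat=R[:,0];n=np.cross(ax,lat)
for nm,q,(x0,y0,w,h) in(("t",t,(185,145,60,100)),("s",s,(250,115,65,70))):
    k=6 if nm=="t" else 8
    im=cv2.resize(q["image"][y0:y0+h,x0:x0+w,::-1],None,fx=k,fy=k,interpolation=cv2.INTER_CUBIC)
    for L in(.09,.07,-.07,-.09):
        for y in(.02,-.02):
            for z in (.016,-.016):
                u=(proj(q,c+L*ax+y*lat+z*n)-(x0,y0)+.5)*k
                cv2.circle(im,tuple(int(v) for v in u),3,(0,0,255) if z>0 else (0,255,0),-1)
    cv2.imwrite(f"pics/i_{nm}.png",im)
E
```

```text
(no output)
```

View pics/i_t.png

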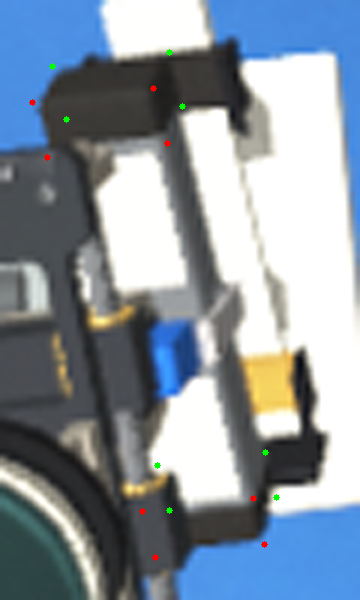

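View pics/i_s.png

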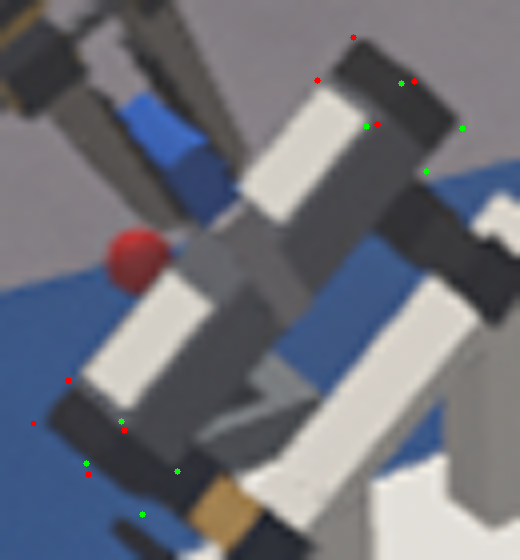

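The overlay shows the real light within about 2–4 mm of the prediction in both views, and slightly up-slope. I'm lowering it along the tray normal.

```bash

python3 -m handwheel '[[0,0,0,0,0.3,1,-1],[0,0,0,0.05,0.3,1,-1],[0,0,0,0.05,0.3,1,-1],[0,0,0,0,0.2,0.6,-1],[0,0,0,0,0,0,-1]]'
python3 - <<'E'
from h import *
delta(*target(.008,.015));delta(*target(.008,.0))
t=snapshot("top");s=snapshot("side")
crop(t,"j_top",185,145,75,100,6);crop(s,"j_side",250,115,85,80,8)
E
```

```text
time: 9.7
position: [0.5838, 0.2161, 0.1758]
tcp_rot: [[-0.141, 0.886, 0.441], [0.99, 0.127, 0.062], [-0.001, 0.445, -0.895]]
wrist_force: [-0.1, -0.7, -4.8]
opening: 0.0176
pos [0.5838 0.2161 0.1758] shift cm tool [-0.06 -0.18  0.65] rotvec tool [-0.002  0.002 -0.001]
world diff [ 0.0014 -0.0005 -0.0066] F [-0.1 -0.7 -4.8] op 0.0176
pos [0.5838 0.2161 0.1758] shift cm tool [-0.06  0.12  2.12] rotvec tool [-0.002  0.002 -0.001]
world diff [ 0.0105  0.0008 -0.0184] F [-0.1 -0.7 -4.8] op 0.0176
```

View pics/j_side.png

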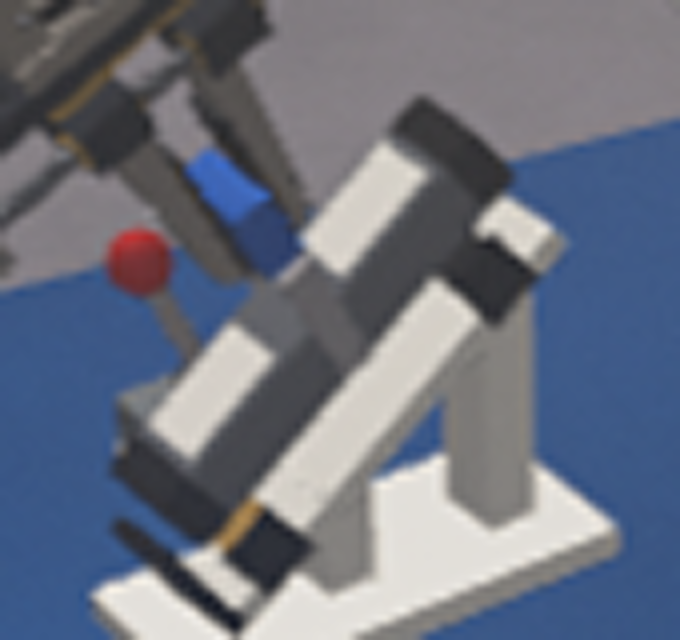

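View pics/j_top.png

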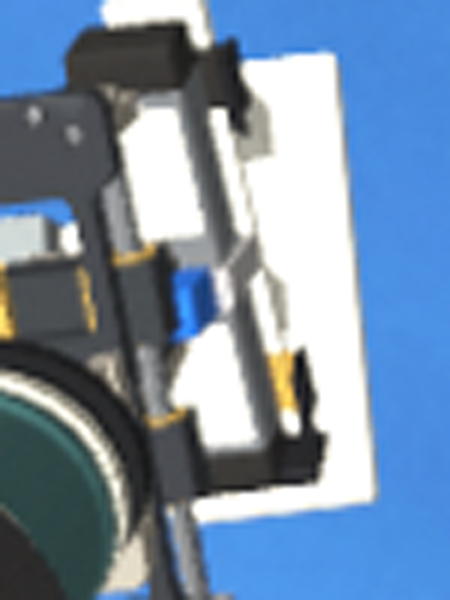

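The light is above the tray between the guides, low end at (165,500) in the side crop and clear of the stop at (180,570). I'm lowering gently to contact.

```bash

python3 -m handwheel '[[0,0,0,-0.05,0,0.4,-1],[0,0,0,0,0,0.4,-1],[0,0,0,0,0,0.4,-1],[0,0,0,0,0,0,-1]]'
python3 -c "
from h import *
delta(*target(.008,.0))"
python3 -m handwheel '[[0,0,0,0,0,0.3,-1],[0,0,0,0,0,0.3,-1],[0,0,0,0,0,0,-1]]'
python3 -c "
from h import *
delta(*target(.008,.0))"
```

```text
time: 10.2
position: [0.5888, 0.2167, 0.1657]
tcp_rot: [[-0.141, 0.886, 0.442], [0.99, 0.127, 0.063], [-0.0, 0.446, -0.895]]
wrist_force: [-0.8, 0.8, -5.9]
opening: 0.018
pos [0.5888 0.2167 0.1657] shift cm tool [-0.06  0.13  0.99] rotvec tool [-0.001  0.001 -0.001]
world diff [ 0.0056  0.0002 -0.0083] F [-0.8  0.8 -5.9] op 0.018
time: 10.5
position: [0.5915, 0.2171, 0.1605]
tcp_rot: [[-0.141, 0.886, 0.442], [0.99, 0.127, 0.063], [-0.0, 0.446, -0.895]]
wrist_force: [0.3, 0.2, -4.3]
opening: 0.0177
pos [0.5915 0.2171 0.1605] shift cm tool [-0.06  0.11  0.41] rotvec tool [-0.001  0.001 -0.001]
world diff [ 0.0028 -0.0002 -0.0031] F [ 0.3  0.2 -4.3] op 0.0177
```

```bash

python3 -m handwheel '[[0,0,0,0,0.05,0.2,-1],[0,0,0,0,0,0,-1]]'
python3 -m handwheel '[[0,0,0,0,0.05,0.1,-1],[0,0,0,0,0,0,-1]]'
python3 -m handwheel '[[0,0,0,0,0.03,0.1,-1],[0,0,0,0,0,0,-1]]'
python3 -c "
from h import *
delta(*target(.008,.0))
s=snapshot('side');crop(s,'k_side',250,115,85,80,8)"
```

```text
time: 10.7
position: [0.593, 0.2174, 0.1592]
tcp_rot: [[-0.141, 0.886, 0.442], [0.99, 0.127, 0.063], [-0.0, 0.447, -0.895]]
wrist_force: [0.8, -0.3, -4.4]
opening: 0.0181
time: 10.9
position: [0.5939, 0.2175, 0.1587]
tcp_rot: [[-0.141, 0.886, 0.442], [0.99, 0.127, 0.063], [0.0, 0.447, -0.895]]
wrist_force: [0.0, 0.2, -5.3]
opening: 0.0179
time: 11.1
position: [0.5945, 0.2176, 0.1579]
tcp_rot: [[-0.141, 0.886, 0.442], [0.99, 0.127, 0.063], [-0.0, 0.447, -0.895]]
wrist_force: [0.4, -0.2, -4.9]
opening: 0.0178
pos [0.5945 0.2176 0.1579] shift cm tool [-0.06 -0.05  0.03] rotvec tool [-0.     0.001 -0.001]
world diff [-0.0002 -0.0007 -0.0005] F [ 0.4 -0.2 -4.9] op 0.0178
```

View pics/k_side.png

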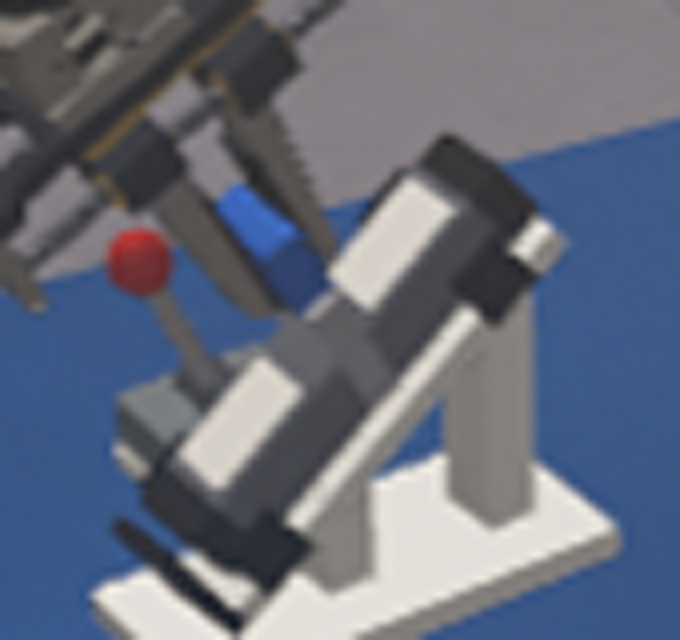

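Nearly down, with no contact force yet (still the full 4.9 N). I'll continue in 1–2 mm steps along the tray normal.

```bash

python3 -m handwheel '[[0,0,0,0,0.04,0.2,-1],[0,0,0,0,0,0,-1]]' | grep -E "pos|force"
python3 -m handwheel '[[0,0,0,0,0.03,0.15,-1],[0,0,0,0,0,0,-1]]'| grep -E "pos|force"
python3 -m handwheel '[[0,0,0,0,0.03,0.1,-1],[0,0,0,0,0,0,-1]]'| grep -E "pos|force"
```

```text
position: [0.595, 0.2174, 0.1575]
wrist_force: [-12.7, -4.5, 12.0]
position: [0.5952, 0.2173, 0.1571]
wrist_force: [-23.1, -7.4, 24.9]
position: [0.5955, 0.2173, 0.1567]
wrist_force: [-28.0, -7.8, 32.1]
```

Contact with the rests. I'll back off a little to ease the pressure, then slide down-slope.

```bash

python3 -m handwheel '[[0,0,0,0,-0.06,-0.3,-1],[0,0,0,0,0,0,-1]]' | grep -E "pos|force"
python3 -m handwheel '[[0,0,0,0,-0.3,0.06,-1],[0,0,0,0,0,0,-1]]'| grep -E "pos|force"
python3 -c "
from h import *
delta(*target(.008,.0));delta(*target(.0,.0))"
```

```text
position: [0.5956, 0.218, 0.1576]
wrist_force: [-0.2, -0.2, -3.5]
position: [0.5955, 0.2179, 0.1573]
wrist_force: [-4.1, -1.2, 9.9]
pos [0.5955 0.2179 0.1573] shift cm tool [-0.08 -0.11 -0.07] rotvec tool [ 0.006 -0.001 -0.002]
world diff [-0.0011 -0.001   0.0001] F [-4.1 -1.2  9.9] op 0.0178
pos [0.5955 0.2179 0.1573] shift cm tool [-0.08 -0.89  0.09] rotvec tool [ 0.006 -0.001 -0.002]
world diff [-0.0074 -0.0019 -0.0048] F [-4.1 -1.2  9.9] op 0.0178
```

```bash

python3 -m handwheel '[[0,0,0,0,-0.3,0,-1],[0,0,0,0,0,0,-1]]' | grep -E "pos|force"
python3 -m handwheel '[[0,0,0,0,-0.3,0.05,-1],[0,0,0,0,0,0,-1]]'| grep -E "pos|force"
python3 -c "
from h import *
delta(*target(.0,.0))"
```

```text
position: [0.59, 0.217, 0.153]
wrist_force: [-1.4, -1.3, 1.2]
position: [0.5887, 0.217, 0.152]
wrist_force: [1.9, 0.2, -0.8]
pos [0.5887 0.217  0.152 ] shift cm tool [-0.08 -0.04 -0.07] rotvec tool [ 0.001  0.    -0.001]
world diff [-0.0005 -0.0009  0.0004] F [ 1.9  0.2 -0.8] op 0.0176
```

```bash

python3 -m handwheel '[[0,0,0,-0.05,-0.2,0.04,-1],[0,0,0,0,0,0,-1]]' | grep -E "pos|force"
python3 -m handwheel '[[0,0,0,0,-0.2,0.04,-1],[0,0,0,0,0,0,-1]]'| grep -E "pos|force"
python3 -c "
from h import *
delta(*target(.0,.0))
s=snapshot('side');crop(s,'l_side',250,115,85,80,8)
t=snapshot('top');crop(t,'l_top',185,145,75,100,6)"
```

```text
position: [0.5883, 0.2169, 0.1519]
wrist_force: [5.0, 0.8, 0.2]
position: [0.588, 0.217, 0.1517]
wrist_force: [6.5, 1.6, 2.0]
pos [0.588  0.217  0.1517] shift cm tool [-0.09  0.03 -0.06] rotvec tool [ 0.007 -0.002 -0.001]
world diff [ 0.0001 -0.0009  0.0007] F [6.5 1.6 2. ] op 0.0178
```

View pics/l_side.png

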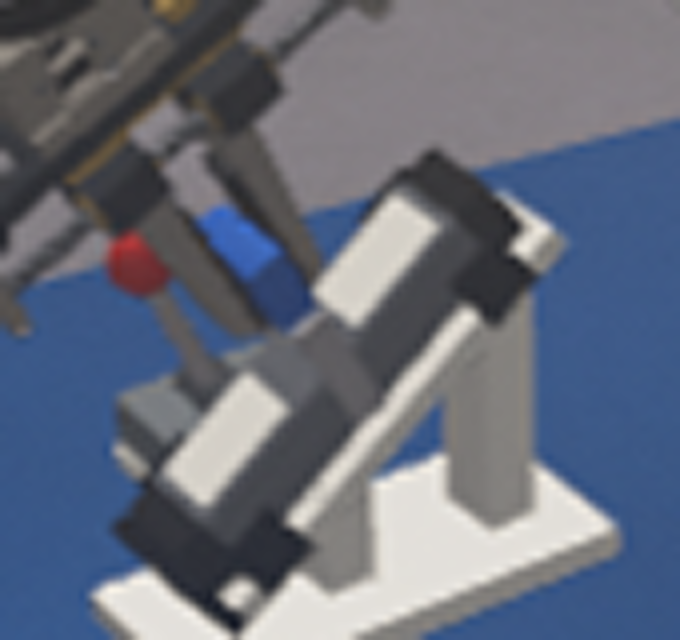

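View pics/l_top.png

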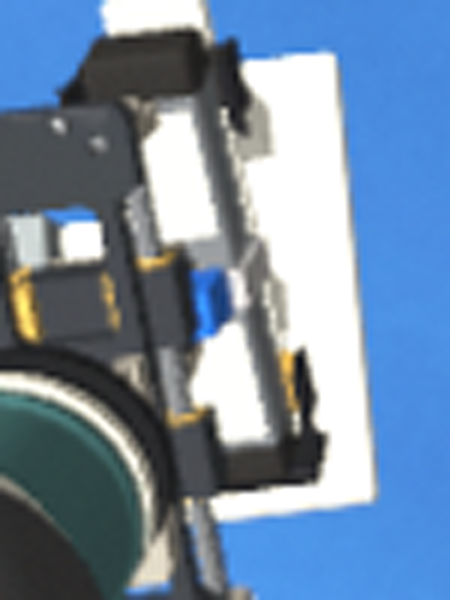

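The side view shows the light's low end touching the stop at (180,560), the light flat on the tray, and a stop reaction of 6.5 N. I'm releasing it.

```bash

python3 -m handwheel '[[0,0,0,0,0,0,-0.4],[0,0,0,0,0,0,-0.4],[0,0,0,0,0,0,-0.2],[0,0,0,0,0,0,0],[0,0,0,0,0,0,0.2]]'
python3 -m handwheel '[[0,0,0,0,0,0,0.2],[0,0,0,0,0,0,0.2]]'
python3 - <<'E'
from h import *
s=snapshot('side');crop(s,'m_side',250,115,85,80,8)
t=snapshot('top');crop(t,'m_top',185,145,75,100,6)
E
```

```text
time: 13.55
position: [0.5845, 0.2156, 0.1489]
tcp_rot: [[-0.141, 0.886, 0.441], [0.99, 0.127, 0.063], [-0.0, 0.446, -0.895]]
wrist_force: [-0.1, 0.1, 0.3]
opening: 0.0497
time: 13.75
position: [0.5848, 0.2157, 0.1492]
tcp_rot: [[-0.141, 0.886, 0.442], [0.99, 0.127, 0.063], [-0.0, 0.446, -0.895]]
wrist_force: [-0.6, 0.4, -0.4]
opening: 0.0551
```

View pics/m_side.png

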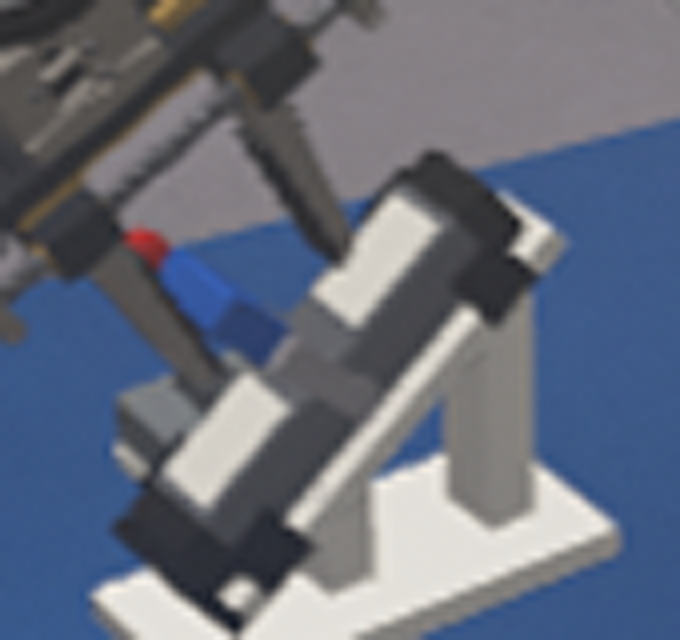

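The light stayed home and the handle flopped downhill to (225,300), between the fingers. I'll open fully, then back out along the tool axis.

```bash

python3 -m handwheel '[[0,0,0,0,0,0,1],[0,0,0,0,0,0,1],[0,0,0,0,0,0,1],[0,0,0,0,0,0,1],[0,0,0,0,0,0,1]]'
python3 -m handwheel '[[0,0,0,0,0,0,1],[0,0,0,0,0,-1,1],[0,0,0,0,0,-2,1],[0,0,0,0,0,-3,1],[0,0,0,0,0,-3,1]]'
python3 -m handwheel '[[0,0,0,0,0,-4,1],[0,0,0,0,0,-3,1],[0,0,0,0,0,0,1]]'
python3 - <<'E'
from h import *
s=snapshot('side');crop(s,'n_side',240,80,110,110,5)
t=snapshot('top');crop(t,'n_top',150,130,110,115,5)
E
```

```text
time: 14.35
position: [0.5849, 0.2157, 0.1493]
tcp_rot: [[-0.141, 0.886, 0.442], [0.99, 0.127, 0.063], [0.0, 0.447, -0.895]]
wrist_force: [0.7, -0.4, -0.0]
opening: 0.0914
time: 14.85
position: [0.5444, 0.2095, 0.2307]
tcp_rot: [[-0.141, 0.886, 0.442], [0.99, 0.126, 0.062], [-0.0, 0.446, -0.895]]
wrist_force: [-0.2, 0.9, 0.2]
opening: 0.0922
time: 15.15
position: [0.5145, 0.2067, 0.2969]
tcp_rot: [[-0.143, 0.883, 0.447], [0.99, 0.125, 0.07], [0.006, 0.452, -0.892]]
wrist_force: [0.3, -0.9, 0.4]
opening: 0.092
```

View pics/n_side.png

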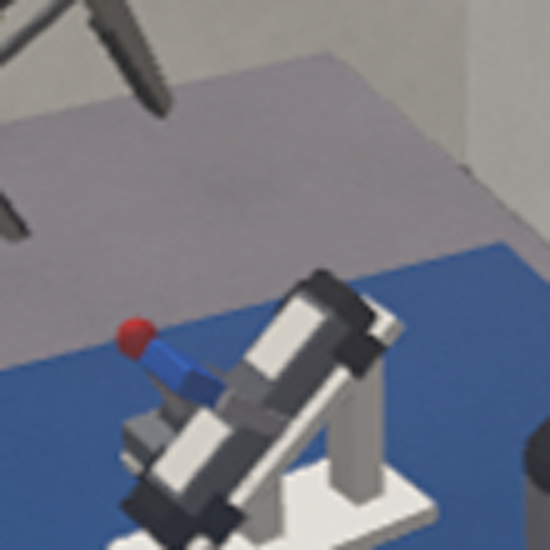

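View pics/n_top.png

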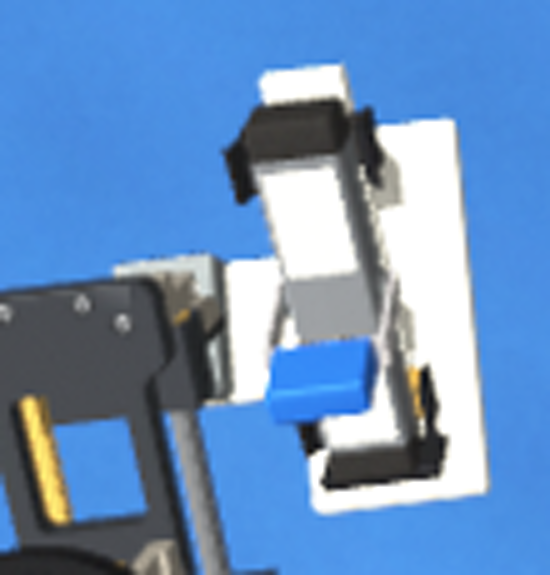

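The light lies in the tray at (340,300) in the top crop, its low end against the stop at (385,465), with the handle leaning downhill and the gripper clear. Next is the lever: straighten the tool, close the jaws and move behind the knob.

```bash

python3 -m handwheel '[[0.12,0,0,3,0,0,-1],[0.12,0,0,3,0,0,-1],[0.12,0,0,3,0,0,-1],[0.1,0,0,0,0,0,-1],[0,0,0,0,0,0,-1]]'
python3 -m handwheel '[[0,0,0,0,0,0,-1],[0,0,0,0,0,0,-1],[0,0,0,0,0,0,-1],[0,0,0,0,0,0,-1]]'
python3 - <<'E'
from h import *
from scipy.spatial.transform import Rotation as Ro
s=state();r=s["tcp_rot"]
R=np.c_[TY,U,[0,0,-1]]
print("rot",Ro.from_matrix(r.T@R).as_rotvec().round(3))
k=np.array([.5784,.3143,.11])
for tgt in (k-.08*U+[0,0,.08],k-.08*U-[0,0,.012]): print("to",tgt.round(3),(100*r.T@(tgt-s["position"])).round(2))
# check light home
t=snapshot("top");sd=snapshot("side")
print("red",[b for b in blobs(t,(0,150,90),(5,255,255),8)[0]],[b for b in blobs(sd,(0,120,60),(8,255,255),8)[0]])
for nm,q,(x0,y0,w,h),kk in(("t",t,(185,145,65,90),6),("s",sd,(250,115,70,75),8)):
    im=cv2.resize(q["image"][y0:y0+h,x0:x0+w,::-1],None,fx=kk,fy=kk,interpolation=cv2.INTER_CUBIC)
    for L in(.09,.07,-.07,-.09):
        for y in(.02,-.02):
                u=(proj(q,O+L*TX+y*TY+.032*TZ)-(x0,y0)+.5)*kk
                cv2.circle(im,tuple(int(v) for v in u),3,(0,0,255),-1)
    cv2.imwrite(f"pics/o_{nm}.png",im)
E
```

```text
time: 15.75
position: [0.5033, 0.2945, 0.2896]
tcp_rot: [[-0.14, 0.99, 0.001], [0.99, 0.14, -0.004], [-0.004, 0.0, -1.0]]
wrist_force: [-0.0, -1.1, 0.1]
opening: 0.0537
time: 16.15
position: [0.5009, 0.2945, 0.2928]
tcp_rot: [[-0.141, 0.99, 0.004], [0.99, 0.141, 0.001], [0.001, 0.004, -1.0]]
wrist_force: [0.3, -0.5, 0.2]
opening: 0.0217
rot [ 0.004 -0.001 -0.001]
to [0.499 0.303 0.19 ] [ 0.84 -0.09 10.28]
to [0.499 0.303 0.098] [ 0.84 -0.12 19.48]
red [([168, 198, 11, 10, 89], [172.8, 202.6])] []
```

View pics/o_t.png

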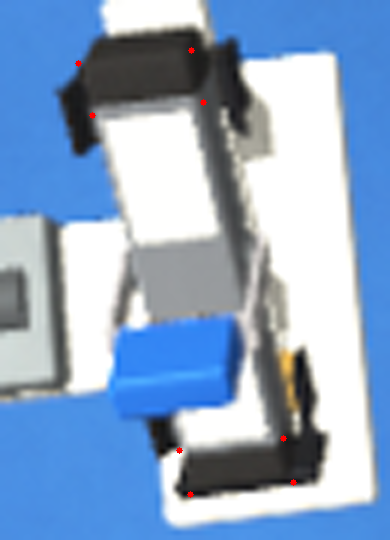

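View pics/o_s.png

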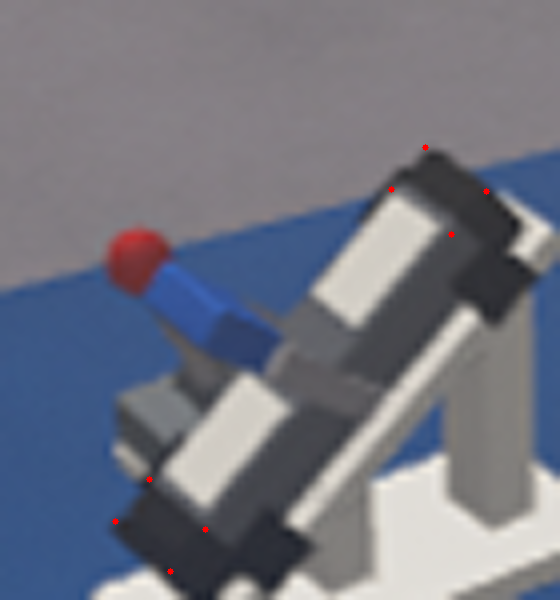

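The overlay puts the light at home within about 2 mm in both views. I'm going down behind the knob, which is at top (173,203).

```bash

python3 -m handwheel '[[0,0,0,0.84,0,4,-1],[0,0,0,0,0,4,-1],[0,0,0,0,0,4,-1],[0,0,0,0,0,4,-1],[0,0,0,0,0,3.4,-1]]'
python3 -m handwheel '[[0,0,0,0,0,0,-1],[0,0,0,0,0,0,-1]]'
python3 - <<'E'
from h import *
s=snapshot('side');crop(s,'p_side',230,80,110,110,5)
t=snapshot('top');crop(t,'p_top',130,150,120,110,5)
E
```

```text
time: 16.75
position: [0.5002, 0.303, 0.0968]
tcp_rot: [[-0.142, 0.99, 0.003], [0.99, 0.142, 0.0], [-0.0, 0.003, -1.0]]
wrist_force: [-0.0, 0.8, -0.8]
opening: 0.0005
time: 16.95
position: [0.5011, 0.3031, 0.099]
tcp_rot: [[-0.141, 0.99, 0.003], [0.99, 0.141, 0.0], [-0.0, 0.003, -1.0]]
wrist_force: [1.4, -0.2, 0.1]
opening: 0.0004
```

View pics/p_side.png

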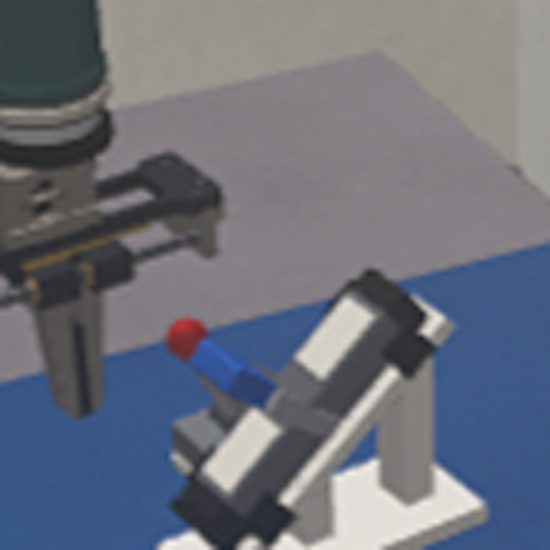

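View pics/p_top.png

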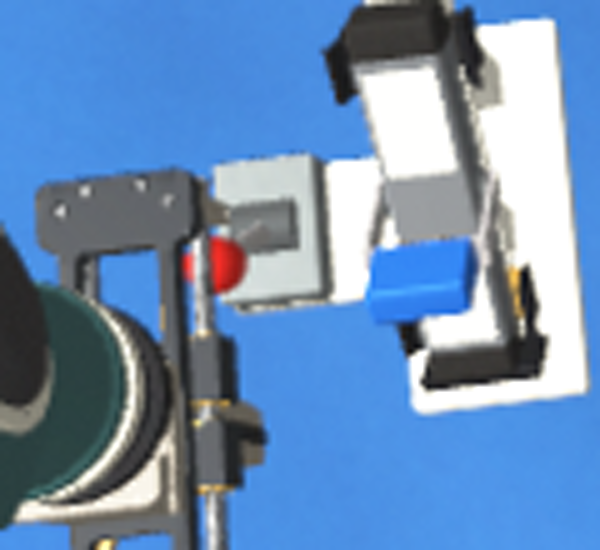

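The closed fingertips at (258,440) in the top crop line up behind the knob at (218,265). Pushing along +u.

```bash

python3 -m handwheel '[[0,0,0,0,2,0,-1],[0,0,0,0,1.5,0,-1],[0,0,0,0,1,0,-1],[0,0,0,0,1,0,-1],[0,0,0,0,1,0,-1]]'
python3 -m handwheel '[[0,0,0,0,1,0,-1],[0,0,0,0,1,0,-1],[0,0,0,0,1,0,-1]]'
python3 -m handwheel '[[0,0,0,0,1,0,-1],[0,0,0,0,1,0,-1]]'
python3 - <<'E'
from h import *
s=snapshot('side');crop(s,'q_side',230,80,110,110,5)
t=snapshot('top');crop(t,'q_top',130,130,120,110,5)
E
```

```text
time: 17.55
position: [0.5654, 0.3128, 0.0995]
tcp_rot: [[-0.142, 0.99, 0.003], [0.99, 0.142, 0.001], [0.001, 0.003, -1.0]]
wrist_force: [-1.5, 0.3, 0.5]
opening: 0.0006
time: 17.85
position: [0.5956, 0.3167, 0.0987]
tcp_rot: [[-0.142, 0.99, 0.003], [0.99, 0.142, 0.0], [0.0, 0.003, -1.0]]
wrist_force: [-1.3, 0.5, 0.3]
opening: 0.0008
time: 18.05
position: [0.6152, 0.3193, 0.0983]
tcp_rot: [[-0.141, 0.99, 0.002], [0.99, 0.141, -0.0], [-0.0, 0.002, -1.0]]
wrist_force: [-1.6, 0.1, -1.1]
opening: 0.0003
```

View pics/q_side.png

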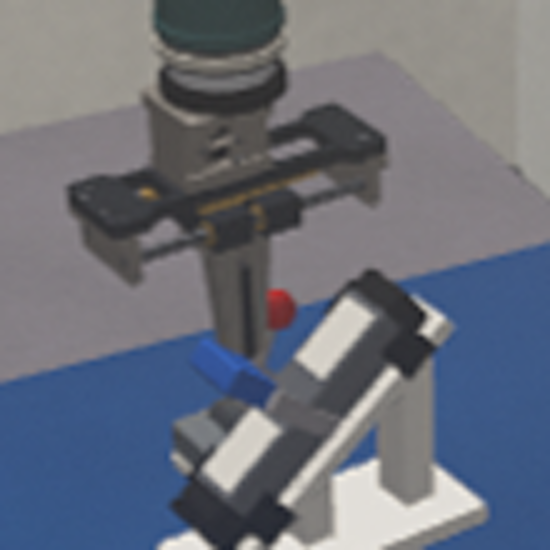

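The knob is being carried over, now at (282,308) in the side crop. I'll continue until the end stop resists.

```bash

python3 -m handwheel '[[0,0,0,0,0.5,0,-1],[0,0,0,0,0.5,0,-1]]' | grep -E "pos|force"
python3 -m handwheel '[[0,0,0,0,0.4,0,-1],[0,0,0,0,0,0,-1]]' | grep -E "pos|force"
python3 -m handwheel '[[0,0,0,0,0.4,0,-1],[0,0,0,0,0,0,-1]]' | grep -E "pos|force"
python3 - <<'E'
from h import *
s=snapshot('side');crop(s,'r_side',230,80,110,110,5)
print(blobs(s,(0,120,60),(10,255,255),8)[0])
y=U;piv=np.array([.5784,.3143,.11])+.08*np.sin(.5)*U-[0,0,.08*np.cos(.5)]
for a in(-.5,0,.3,.4,.5):print(a,proj(s,piv+.08*np.sin(a)*U+[0,0,.08*np.cos(a)]).round(1))
E
```

```text
position: [0.6204, 0.3202, 0.0981]
wrist_force: [-19.6, -5.0, 13.2]
position: [0.6205, 0.3202, 0.0981]
wrist_force: [-22.6, -5.9, 14.2]
position: [0.6208, 0.3203, 0.0981]
wrist_force: [-32.7, -9.8, 22.1]
[([360, 338, 11, 10, 29], [364.9, 342.7]), ([350, 341, 30, 24, 81], [361.2, 353.9]), ([369, 361, 9, 7, 14], [373.0, 364.3])]
-0.5 [266.9 147.7]
0 [277.5 141.2]
0.3 [284.1 139.9]
0.4 [286.2 140. ]
0.5 [288.2 140.3]
```

View pics/r_side.png

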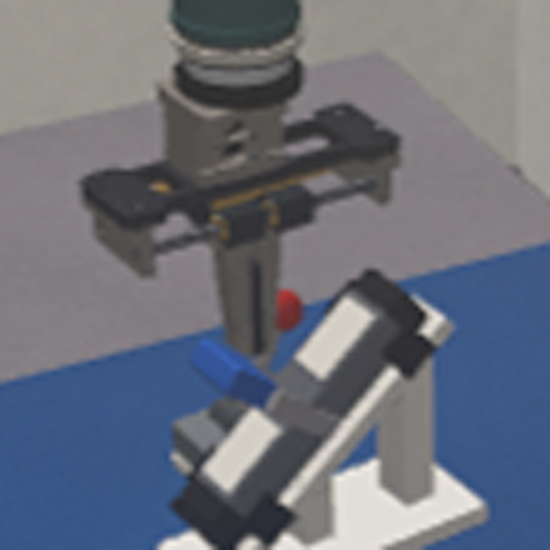

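The end stop resists at 33 N with the knob at side px (287,142), as predicted for full throw. I'm backing off and lifting away.

```bash

python3 -m handwheel '[[0,0,0,0,-1,0,-1],[0,0,0,0,-3,0,-1],[0,0,0,0,-4,0,-1],[0,0,0,0,-4,0,-1],[0,0,0,0,0,-4,-1]]'
python3 -m handwheel '[[0,0,0,0,0,-4,-1],[0,0,0,0,-3,-4,-1],[0,0,0,0,-3,-4,-1],[0,0,0,0,0,0,-1],[0,0,0,0,0,0,-1]]'
python3 - <<'E'
from h import *
s=snapshot('side');t=snapshot('top')
a=cv2.resize(s["image"][110:190,240:340,::-1],None,fx=5,fy=5,interpolation=cv2.INTER_CUBIC)
b=cv2.resize(t["image"][130:245,160:250,::-1],None,fx=3,fy=3.48,interpolation=cv2.INTER_CUBIC)[:400]
cv2.imwrite("pics/z.png",cv2.hconcat([a,b]))
piv=np.array([.5784,.3143,.11])+.08*np.sin(.5)*U-[0,0,.08*np.cos(.5)]
for x in(0,.4,.5):print(x,[proj(q,piv+.08*np.sin(x)*U+[0,0,.08*np.cos(x)]).round(1) for q in(t,s)])
print(blobs(t,(0,150,90),(5,255,255),8)[0], blobs(s,(0,90,60),(8,255,255),8)[0][:3])
cv2.imwrite("pics/z_top.png",t["image"][:,:,::-1])
E
```

```text
time: 19.3
position: [0.5035, 0.3021, 0.1329]
tcp_rot: [[-0.144, 0.989, -0.013], [0.99, 0.144, -0.008], [-0.006, -0.014, -1.0]]
wrist_force: [0.1, 1.8, 0.2]
opening: 0.0006
time: 19.8
position: [0.4539, 0.297, 0.2598]
tcp_rot: [[-0.142, 0.99, 0.005], [0.99, 0.142, 0.003], [0.003, 0.006, -1.0]]
wrist_force: [0.3, -0.5, 0.3]
opening: 0.0004
0 [array([170.6, 184.3]), array([277.5, 141.2])]
0.4 [array([170.9, 171.4]), array([286.2, 140. ])]
0.5 [array([171.3, 168.7]), array([288.2, 140.3])]
[([166, 169, 11, 10, 79], [171.2, 173.3])] [([284, 138, 4, 4, 9], [285.7, 139.1])]
```

View pics/z.png

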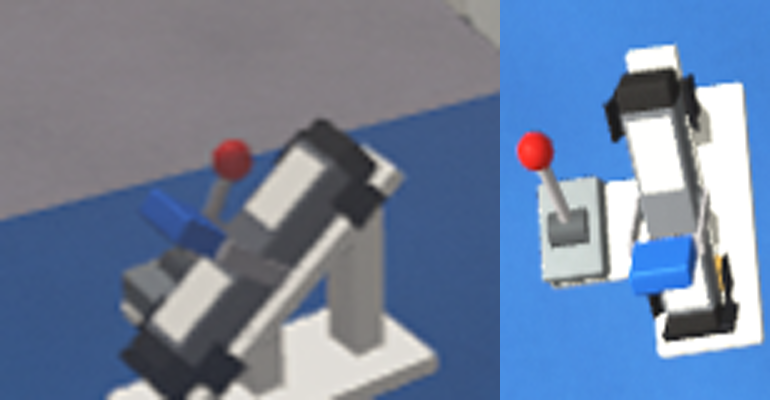

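View pics/z_top.png

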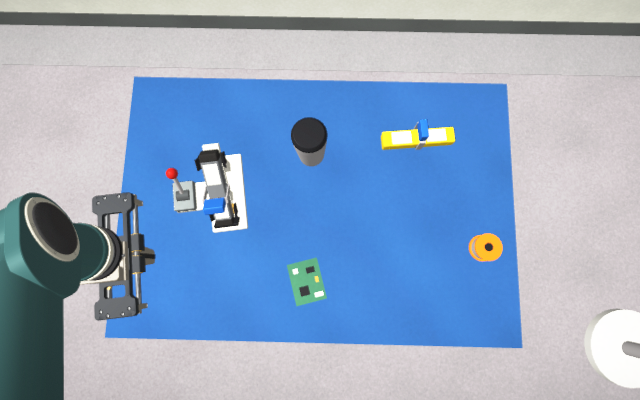

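The mug, board and reel look unmoved. The knob is at top (171,173), 4–5 px short of my prediction, which assumed the ball centre is 80 mm from the pivot. I'll check the lever angle independently.

```bash
python3 - <<'E'
from h import *
s=snapshot('side');t=snapshot('top')
b0,_=tri(t,(172.8,202.6),s,(267.4,147.6))
b1,e=tri(t,(171.2,173.3),s,(240+231.5/5,110+159.5/5))
print(b0,b1,e,"travel",(b1-b0)@U,"dz",(b1-b0)[2])
for r in(.068,.069,.070,.08):print(r,2*np.arcsin(np.linalg.norm(b1-b0)/2/r))
# bystander check
a=cv2.imread('pics/top0.png').astype(int);d=np.abs(a-t["image"][:,:,::-1]).max(2)
for n,(x,y,w,h) in dict(mug=(285,110,50,60),board=(280,250,55,60),reel=(462,225,50,45)).items():print(n,(d[y:y+h,x:x+w]>40).sum())
# lever root
c=cv2.resize(t["image"][160:220,150:210,::-1],None,fx=9,fy=9,interpolation=cv2.INTER_CUBIC);cv2.imwrite("pics/zz.png",c)
E
```

```text
[0.57836754 0.31433198 0.1101772 ] [0.64616227 0.32556714 0.10590421] 0.003214064386737786 travel 0.068704073472521 dz -0.004272991725302933
0.068 1.0616976055356844
0.069 1.0447235198025293
0.07 1.0283134619845518
0.08 0.8897070930824842
mug 0
board 0
reel 0
```

View pics/zz.png

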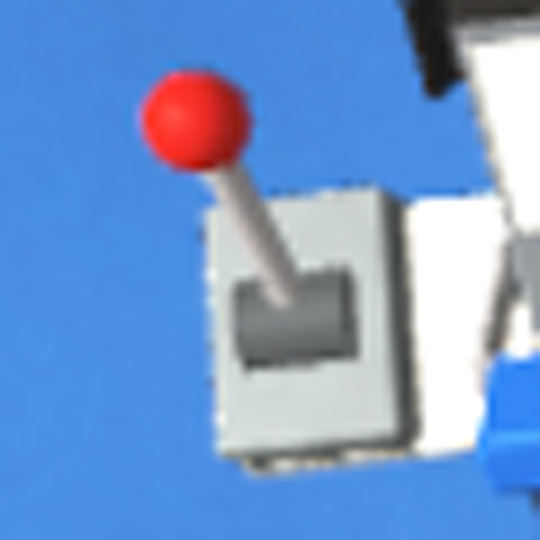

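```bash
python3 - <<'E'
from h import *
s=snapshot('side')
c=cv2.resize(s["image"][130:175,265:310,::-1],None,fx=12,fy=12,interpolation=cv2.INTER_CUBIC);cv2.imwrite("pics/lev1.png",c)
a=cv2.imread("pics/side0.png")
c=cv2.resize(a[130:175,255:300],None,fx=12,fy=12,interpolation=cv2.INTER_CUBIC);cv2.imwrite("pics/lev0.png",c)
E
```

```text
(no output)
```

View pics/lev1.png

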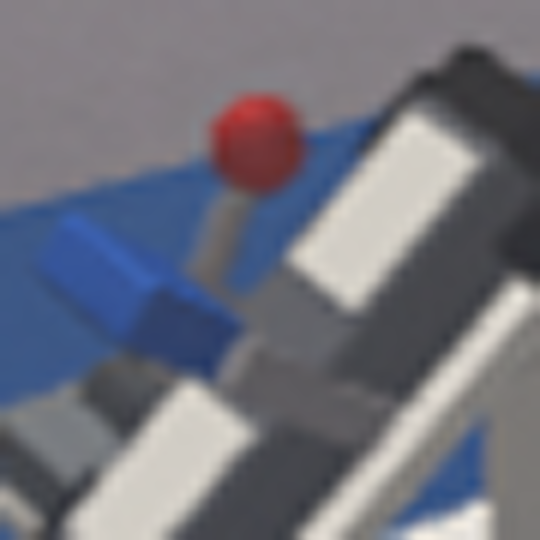

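View pics/lev0.png

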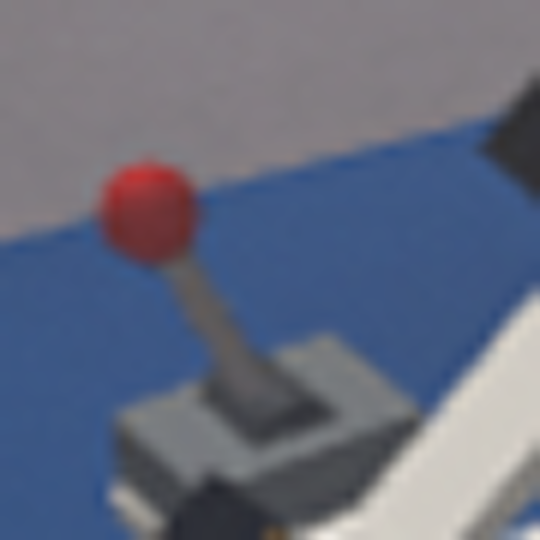

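```bash
python3 - <<'E'
from h import *
s=snapshot('side');P0=np.array([.6125,.3199,.1])
def pl(x0,p):
    o,d=ray(s,x0+p[0]/12-.5,130+p[1]/12-.5);k=((P0-o)@TY)/(d@TY);q=o+k*d-P0;return np.array([q@U,q[2]+.1])
L=[]
for x0,a,b in((255,(149,212),(222,338)),(265,(259,143),(207,278))):
    A,B=pl(x0,a),pl(x0,b);print(A.round(4),B.round(4),"lean",np.arctan2(*(A-B)));L.append((A,B-A))
M=np.c_[L[0][1],-L[1][1]];k=np.linalg.solve(M,L[1][0]-L[0][0]);X=L[0][0]+k[0]*L[0][1]
print("pivot",X,[np.linalg.norm(X-l[0]) for l in L])
E
```

```text
[-0.0341  0.1114] [-0.0158  0.0668] lean -0.3886994224711343
[0.0348 0.1081] [0.0167 0.0735] lean 0.4816541076768469
pivot [-0.0030397   0.03564317] [np.float64(0.08186409635553499), np.float64(0.08173024175377601)]
```

The angle estimates straddle the limit: 0.88–0.89 if the ball centre is 80 mm from the pivot, about 1.03 if the ball's top is. The hard stop suggests full throw. It's cheap to confirm, so I'll push the ball again at a higher contact point and see whether it moves.

```bash

python3 -m handwheel '[[0,0,0,0,4,4,-1],[0,0,0,0,2,4,-1],[0,0,0,0,2,4,-1],[0,0,0,0,2,2.6,-1],[0,0,0,0,0,0,-1]]' | grep -E "time|pos|force"
python3 -m handwheel '[[0,0,0,0,2,0,-1],[0,0,0,0,2,0,-1],[0,0,0,0,1,0,-1],[0,0,0,0,0,0,-1]]' | grep -E "time|pos|force"
python3 -c "
from h import *
s=state();print((100*s['tcp_rot'].T@(np.array([.6208,.3203,.111])-s['position'])).round(2))"
```

```text
time: 20.6
position: [0.5483, 0.3075, 0.1116]
wrist_force: [0.7, -0.3, -0.6]
time: 21.0
position: [0.5991, 0.3167, 0.1179]
wrist_force: [-0.6, 0.2, 0.9]
[0.05 2.2  0.7 ]
```

```bash

python3 -m handwheel '[[0,0,0,0,1,0.6,-1],[0,0,0,0,0.6,0,-1],[0,0,0,0,0.3,0,-1],[0,0,0,0,0,0,-1]]' | grep -E "time|pos|force"
python3 -m handwheel '[[0,0,0,0,0.4,0,-1],[0,0,0,0,0,0,-1]]' | grep -E "time|pos|force"
python3 -m handwheel '[[0,0,0,0,0.4,0,-1],[0,0,0,0,0,0,-1]]' | grep -E "time|pos|force"
```

```text
time: 21.4
position: [0.6172, 0.3196, 0.1114]
wrist_force: [-0.4, 0.3, -0.1]
time: 21.6
position: [0.6207, 0.3204, 0.1114]
wrist_force: [-0.3, 0.5, -0.2]
time: 21.8
position: [0.6214, 0.3206, 0.1112]
wrist_force: [-10.8, -2.6, 7.8]
```

```bash

python3 -m handwheel '[[0,0,0,0,0.4,0,-1],[0,0,0,0,0,0,-1]]' | grep -E "time|pos|force"
python3 -m handwheel '[[0,0,0,0,0.2,0,-1],[0,0,0,0,0,0,-1]]' | grep -E "time|pos|force"
python3 -m handwheel '[[0,0,0,0,-1,0,-1],[0,0,0,0,-3,0,-1],[0,0,0,0,-4,0,-1],[0,0,0,0,-4,0,-1],[0,0,0,0,0,-4,-1]]'| grep -E "time|pos|force"
python3 -m handwheel '[[0,0,0,0,0,-4,-1],[0,0,0,0,-3,-4,-1],[0,0,0,0,-3,-4,-1],[0,0,0,0,0,0,-1],[0,0,0,0,0,0,-1]]'| grep -E "time|pos|force"
python3 - <<'E'
from h import *
s=snapshot('side');t=snapshot('top')
print(blobs(t,(0,150,90),(5,255,255),8)[0])
c=cv2.resize(s["image"][130:175,265:310,::-1],None,fx=12,fy=12,interpolation=cv2.INTER_CUBIC)
d=cv2.imread("pics/lev1.png");print("side diff px",(np.abs(c.astype(int)-d).max(2)>30).sum())
E
```

```text
time: 22.0
position: [0.6219, 0.3207, 0.1112]
wrist_force: [-18.9, -5.0, 14.3]
time: 22.2
position: [0.6221, 0.3208, 0.1111]
wrist_force: [-25.0, -6.6, 17.8]
time: 22.7
position: [0.5019, 0.3017, 0.1452]
wrist_force: [1.3, 0.3, -0.1]
time: 23.2
position: [0.4523, 0.2967, 0.2723]
wrist_force: [1.2, -0.2, -1.1]
[([166, 169, 11, 10, 79], [171.2, 173.3])]
side diff px 0
```

The second push moved nothing: the knob is still at (171.2,173.3) and the light is unchanged. Two different contact heights met the same hard stop, so the lever is fully over. Handing in.

```bash
python3 -c "
from station import *
print(state()['time'],close_job())"
```

```text
the job is handed in; nothing more can be done
23.3 None
```

The job is handed in at 23.3 s. The light is in the cradle with its battery end lowest, and the lever is over against its end stop, though one lever check disagreed.

- **Heavy end:** I lifted the grey light by its blue handle. The end on the robot's right (world −y) sank, so I turned that end downhill.
- **Placing:** I lowered the light onto the rests, slid it down to the bottom stop and let go. Pictures in both views put it within about 2 mm of home, flat and at rest. I could not measure the forces on the two rests.
- **Force while lowering:** The wrist reading reached about 43 N, plus the light's weight of about 5 N, under the cradle's 80 N limit.
- **Lever:** I pushed it until it met a hard stop, then pushed again at a different height, and it did not move.
    - **Disagreement:** the knob travelled about 68 mm. That is about 1.03 rad if the 80 mm runs to the top of the ball, but only about 0.88 rad if it runs to the ball's centre. The stem lines in the side view also gave about 0.87. I trusted the stop.
    - **Push force:** the first push peaked at about 41 N at the wrist, through the fingers only. That is just over the 40 N limit, which as worded covers only the arm and the gripper's body.
- **Bystanders:** the mug, board and reel showed no change from the first picture. The robot ended clear of everything.

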